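# Pack three filled cartridge pods and latch the case

## Task

Take three of the gold-capped pods from under the filler's guard and stand them upright on the floor of the packing case, leaving the fourth gold-capped pod and the white-capped reject where they are. Then shut the clear lid, press it fully home against its spring pin and turn the orange latch under the steel keeper, so that the lid stays shut by itself. Leave the other things on the table alone.

Things in the scene. Friction and masses are not known exactly. Their poses are not given: they have to be found in the camera images.
- filler: fixed white outfeed deck on the robot's right, 150 (x) x 290 (y) mm, top 30 mm above the table; origin at the centre of its underside. Its front, its own -x side, faces the robot's left and a little away (0.2 to 0.6 rad from world +y towards +x). A lip 5 mm high runs along the front edge (x = -73 mm). Posts and nozzle bar at x = +50 to +70 mm, a strip 20 mm high on the deck at x = +20 to +70 mm.
- row_mid (a point): middle of the row of pods, on the deck's top, axes as the filler. Five pods (four gold caps, one white, in any order) stand at y = -104, -52, 0, 52, 104 mm along it, each within 4 mm in x and y.
- guard_edge (a point): middle of the steel front edge's underside of the clear rigid guard plate, 193 mm above the table, 16 mm nearer the front than the row; the plate reaches back from here 116 mm, over all the pods. A vertical gripper cannot get at a pod: come from the front with the tool tilted 30 to 45 degrees (fingers pointing down and to the filler's +x) and leave the same way.
- pod_a: cartridge pod: upright cylinder 26 mm in diameter, 36 mm tall, 25 to 50 g: black body with a thin gold line, the top 12 mm a GOLD cap. A filled, good pod. Origin at the centre of its underside, z along its axis. Starts standing on the filler's deck, somewhere in the row.
- pod_b: cartridge pod: upright cylinder 26 mm in diameter, 36 mm tall, 25 to 50 g: black body with a thin gold line, the top 12 mm a GOLD cap. A filled, good pod. Origin at the centre of its underside, z along its axis. Starts standing on the filler's deck, somewhere in the row.
- pod_c: cartridge pod: upright cylinder 26 mm in diameter, 36 mm tall, 25 to 50 g: black body with a thin gold line, the top 12 mm a GOLD cap. A filled, good pod. Origin at the centre of its underside, z along its axis. Starts standing on the filler's deck, somewhere in the row.
- pod_d: cartridge pod: upright cylinder 26 mm in diameter, 36 mm tall, 25 to 50 g: black body with a thin gold line, the top 12 mm a GOLD cap. A filled, good pod. Origin at the centre of its underside, z along its axis. Starts standing on the filler's deck, somewhere in the row.
- pod_reject: reject pod: same shape and size as the others but with a WHITE cap and line; it must stay where it is. Origin at the centre of its underside.
- case: fixed open-topped grey packing case, 150 (x) x 250 (y) x 50 mm outside, walls and floor 5 mm; origin at the centre of its underside, front along -x, turned up to 0.22 rad. The lid is hinged along its rear (+x) top edge.
- keeper (a point): middle of the rear lower edge of the steel keeper's lip, at the middle of the case's front, axes as the case. The lip reaches 18 mm from here to -x, is 30 mm wide (y) and 5 mm thick, underside 65 mm and top 70 mm above the table; an 8 mm thick post carries it beyond that (-x).
- pin_seat (a point): spring pin in the case's front left corner, at rim height (50 mm above the table). With the lid up the pin stands 13.5 mm above this point; it pushes the lid up with about 3 N when out, 8 N when pressed flush. Its housing, 12 x 14 mm, stands inside the corner below.
- case_floor (a point): centre of the case's inner floor, 5 mm above the table, axes as the case; the inside is 140 (x) x 240 (y) mm and 45 mm deep
- lid (a joint): angle of the lid, rad: 0 = shut, flat on the rim; about 1.6 = upright. Starts open (1.45 to 1.75). The hinge is stiff (0.15 N m): the lid stays where it is left, but near shut the spring pin pushes it back up to about 0.1 rad unless it is latched.
- lid_hinge (a point): middle of the lid's hinge line, at the lid's underside, 75 mm behind the case's centre and 50 mm above the table; the axes turn with the lid: x points from the free edge to the hinge, z out of the lid's outer face. The lid is a clear plate 150 x 250 x 6 mm.
- lid_edge (a point): middle of the lid's free edge on its outer (top) face, which has a blue strip along that edge; 150 mm from the hinge line
- latch (a joint): angle of the quarter-turn latch on the lid, rad: 0 = tongue along the case's +y (free), 1.57 = tongue towards the case's -x, under the keeper (locked, end stop). It turns anticlockwise seen from above to lock, stays where it is left (0.05 N m). Starts 0.05 to 0.3. With the lid shut the tongue passes 3 mm below the keeper's lip; with the lid popped up it passes above it and does not hold.
- latch_grip (a point): on the latch's axis, 22 mm above the lid's outer face, 110 mm from the hinge line. The orange latch is a grip bar 12 mm wide, 40 mm long and 32 mm high over the lid, with a 5 mm thick, 12 mm wide tongue at its foot that reaches 58 mm from the axis, both along this point's y axis; its z axis is the turning axis, out of the lid
- flask: conical glass flask, 80 mm wide, 120 mm tall (bystander, loose; leave alone)
- beaker: glass beaker, 80 mm wide, 95 mm tall (bystander, loose; leave alone)
- bottle: amber bottle, 56 mm wide, 120 mm tall (bystander, loose; leave alone)
- carton_1: flat black carton with gold print, 90 x 130 x 35 mm (bystander, loose; leave alone)
- carton_2: flat black carton with gold print, 90 x 130 x 35 mm (bystander, loose; leave alone)
- stopper: small black rubber stopper, 25 mm wide, 30 mm tall (bystander, loose; leave alone)
- spatula: spatula, 150 mm long, lying in front of the robot (bystander, loose; leave alone)

How it is judged:
On the way, in this order (a step that is already met when the one before it is completed fails the run):
1. exactly three gold-capped pods stand in the case, let go and at rest, the lid still open ((((x of pod_b in the frame of case_floor between -0.072 and 0.072 m and y of pod_b in the frame of case_floor between -0.122 and 0.122 m and z of pod_b in the frame of case_floor between -0.006 and 0.008 m and angle between pod_b's own z axis and vertical below 0.2 rad) and (x of pod_c in the frame of case_floor between -0.072 and 0.072 m and y of pod_c in the frame of case_floor between -0.122 and 0.122 m and z of pod_c in the frame of case_floor between -0.006 and 0.008 m and angle between pod_c's own z axis and vertical below 0.2 rad) and (x of pod_d in the frame of case_floor between -0.072 and 0.072 m and y of pod_d in the frame of case_floor between -0.122 and 0.122 m and z of pod_d in the frame of case_floor between -0.006 and 0.008 m and angle between pod_d's own z axis and vertical below 0.2 rad) and distance of pod_a from where it was at the start of the episode below 0.03 m) or ((x of pod_a in the frame of case_floor between -0.072 and 0.072 m and y of pod_a in the frame of case_floor between -0.122 and 0.122 m and z of pod_a in the frame of case_floor between -0.006 and 0.008 m and angle between pod_a's own z axis and vertical below 0.2 rad) and (x of pod_c in the frame of case_floor between -0.072 and 0.072 m and y of pod_c in the frame of case_floor between -0.122 and 0.122 m and z of pod_c in the frame of case_floor between -0.006 and 0.008 m and angle between pod_c's own z axis and vertical below 0.2 rad) and (x of pod_d in the frame of case_floor between -0.072 and 0.072 m and y of pod_d in the frame of case_floor between -0.122 and 0.122 m and z of pod_d in the frame of case_floor between -0.006 and 0.008 m and angle between pod_d's own z axis and vertical below 0.2 rad) and distance of pod_b from where it was at the start of the episode below 0.03 m) or ((x of pod_a in the frame of case_floor between -0.072 and 0.072 m and y of pod_a in the frame of case_floor between -0.122 and 0.122 m and z of pod_a in the frame of case_floor between -0.006 and 0.008 m and angle between pod_a's own z axis and vertical below 0.2 rad) and (x of pod_b in the frame of case_floor between -0.072 and 0.072 m and y of pod_b in the frame of case_floor between -0.122 and 0.122 m and z of pod_b in the frame of case_floor between -0.006 and 0.008 m and angle between pod_b's own z axis and vertical below 0.2 rad) and (x of pod_d in the frame of case_floor between -0.072 and 0.072 m and y of pod_d in the frame of case_floor between -0.122 and 0.122 m and z of pod_d in the frame of case_floor between -0.006 and 0.008 m and angle between pod_d's own z axis and vertical below 0.2 rad) and distance of pod_c from where it was at the start of the episode below 0.03 m) or ((x of pod_a in the frame of case_floor between -0.072 and 0.072 m and y of pod_a in the frame of case_floor between -0.122 and 0.122 m and z of pod_a in the frame of case_floor between -0.006 and 0.008 m and angle between pod_a's own z axis and vertical below 0.2 rad) and (x of pod_b in the frame of case_floor between -0.072 and 0.072 m and y of pod_b in the frame of case_floor between -0.122 and 0.122 m and z of pod_b in the frame of case_floor between -0.006 and 0.008 m and angle between pod_b's own z axis and vertical below 0.2 rad) and (x of pod_c in the frame of case_floor between -0.072 and 0.072 m and y of pod_c in the frame of case_floor between -0.122 and 0.122 m and z of pod_c in the frame of case_floor between -0.006 and 0.008 m and angle between pod_c's own z axis and vertical below 0.2 rad) and distance of pod_d from where it was at the start of the episode below 0.03 m)) and value of joint lid above 0.7 rad and linear speed of each of pod_a, pod_b, pod_c, pod_d below 0.02 m/s and contact force between the fingers and pod_a below 0.1 N and contact force between the fingers and pod_b below 0.1 N and contact force between the fingers and pod_c below 0.1 N and contact force between the fingers and pod_d below 0.1 N), for 0.2 s.
2. the lid is pressed fully home before the latch holds it (value of joint lid below 0.03 rad and value of joint latch below 0.8 rad), for 0.1 s.
At the end, for the whole second after the job is handed in: Exactly three gold-capped pods stand upright (within 0.2 rad) on the case floor at rest; the fourth is within 30 mm of where it started; the lid is shut (below 0.04 rad) and held by the latch, turned to at least 1.2 rad under the keeper ((((x of pod_b in the frame of case_floor between -0.072 and 0.072 m and y of pod_b in the frame of case_floor between -0.122 and 0.122 m and z of pod_b in the frame of case_floor between -0.006 and 0.008 m and angle between pod_b's own z axis and vertical below 0.2 rad) and (x of pod_c in the frame of case_floor between -0.072 and 0.072 m and y of pod_c in the frame of case_floor between -0.122 and 0.122 m and z of pod_c in the frame of case_floor between -0.006 and 0.008 m and angle between pod_c's own z axis and vertical below 0.2 rad) and (x of pod_d in the frame of case_floor between -0.072 and 0.072 m and y of pod_d in the frame of case_floor between -0.122 and 0.122 m and z of pod_d in the frame of case_floor between -0.006 and 0.008 m and angle between pod_d's own z axis and vertical below 0.2 rad) and distance of pod_a from where it was at the start of the episode below 0.03 m) or ((x of pod_a in the frame of case_floor between -0.072 and 0.072 m and y of pod_a in the frame of case_floor between -0.122 and 0.122 m and z of pod_a in the frame of case_floor between -0.006 and 0.008 m and angle between pod_a's own z axis and vertical below 0.2 rad) and (x of pod_c in the frame of case_floor between -0.072 and 0.072 m and y of pod_c in the frame of case_floor between -0.122 and 0.122 m and z of pod_c in the frame of case_floor between -0.006 and 0.008 m and angle between pod_c's own z axis and vertical below 0.2 rad) and (x of pod_d in the frame of case_floor between -0.072 and 0.072 m and y of pod_d in the frame of case_floor between -0.122 and 0.122 m and z of pod_d in the frame of case_floor between -0.006 and 0.008 m and angle between pod_d's own z axis and vertical below 0.2 rad) and distance of pod_b from where it was at the start of the episode below 0.03 m) or ((x of pod_a in the frame of case_floor between -0.072 and 0.072 m and y of pod_a in the frame of case_floor between -0.122 and 0.122 m and z of pod_a in the frame of case_floor between -0.006 and 0.008 m and angle between pod_a's own z axis and vertical below 0.2 rad) and (x of pod_b in the frame of case_floor between -0.072 and 0.072 m and y of pod_b in the frame of case_floor between -0.122 and 0.122 m and z of pod_b in the frame of case_floor between -0.006 and 0.008 m and angle between pod_b's own z axis and vertical below 0.2 rad) and (x of pod_d in the frame of case_floor between -0.072 and 0.072 m and y of pod_d in the frame of case_floor between -0.122 and 0.122 m and z of pod_d in the frame of case_floor between -0.006 and 0.008 m and angle between pod_d's own z axis and vertical below 0.2 rad) and distance of pod_c from where it was at the start of the episode below 0.03 m) or ((x of pod_a in the frame of case_floor between -0.072 and 0.072 m and y of pod_a in the frame of case_floor between -0.122 and 0.122 m and z of pod_a in the frame of case_floor between -0.006 and 0.008 m and angle between pod_a's own z axis and vertical below 0.2 rad) and (x of pod_b in the frame of case_floor between -0.072 and 0.072 m and y of pod_b in the frame of case_floor between -0.122 and 0.122 m and z of pod_b in the frame of case_floor between -0.006 and 0.008 m and angle between pod_b's own z axis and vertical below 0.2 rad) and (x of pod_c in the frame of case_floor between -0.072 and 0.072 m and y of pod_c in the frame of case_floor between -0.122 and 0.122 m and z of pod_c in the frame of case_floor between -0.006 and 0.008 m and angle between pod_c's own z axis and vertical below 0.2 rad) and distance of pod_d from where it was at the start of the episode below 0.03 m)) and value of joint lid below 0.04 rad and value of joint latch above 1.2 rad and velocity of joint lid between -0.05 and 0.05 rad/s and velocity of joint latch between -0.05 and 0.05 rad/s and linear speed of each of pod_a, pod_b, pod_c, pod_d below 0.02 m/s); the robot touches nothing.
It fails at once if the white-capped reject is moved more than 30 mm (distance of pod_reject from where it was at the start of the episode above 0.03 m).
It fails at once if another thing on the table (flask, beaker, bottle, carton, spatula, stopper) is moved more than 40 mm (distance of any of flask, beaker, bottle, carton_1, carton_2, spatula, stopper from where it was at the start of the episode above 0.04 m).
It also fails if it takes over 72 s, if anything falls off the work surface, if the arm or the gripper's body presses on something with over 40 N, if the wrist force passes 120 N, or if a joint passes its speed limit or range.

## Robot

A 6-joint arm with a two-finger parallel gripper is mounted at the origin on the work surface. World frame = base frame: x ahead of the robot, y to its left, z up, the work surface at z = 0. Lengths are in m, angles in rad, forces in N, time in s.
With the tool pointing down it reaches from about 0.425 to 0.95 m from the base axis. Payload 3.5 kg.
Tool frame: the origin (TCP) lies midway between the tips of the shut fingers; the grasp point (between the pads) lies 19 mm behind it; x points along the fingers, y is the direction in which the jaws open and shut, and the axes are right-handed (so a half turn about x gives the same grasp; the last joint's range is limited). The gripper opens to 85 mm and grips with 20 to 120 N. Pads are 22 mm wide; open, the fingers measure 114 mm over their backs; the gripper's body (76 mm by 85 mm) begins 54 mm behind the grasp point. The pads swing forward as they close: fully open they stand 13 mm farther back than shut.
Start: joints at [-1.429, 0.286, 1.577, -0, 1.279, -0.15], TCP at [0.194, -0.646, 0.202] pointing down, gripper open.
Joint ranges: [-2.77, 2.77], [-0.9, 2.22], [0.21, 2.48], [-1.53, 4.67], [0.24, 2.81], [-2.84, 2.84]. Speed limits (rad/s): [2.79, 2.79, 3.14, 3.14, 3.14, 3.14].

## Interface

Orientations are given as a unit quaternion [w, x, y, z].
In Python, from rig import readout, imaging, bot gives the robot as it stands.
- The arm moves only by the tool move_arm, never from a script. Its argument "commands" is a list of rows, each an object of numbers: "tx", "ty", "tz": the shift along the tool's x, y, z in m; "rx", "ry", "rz": the turn, a rotation vector about the tool's x, y, z in units of 6 degrees (1.0 is 6 degrees). In form: [{"tx": .., "ty": .., "tz": .., "rx": .., "ry": .., "rz": ..}, ...]. A call has 1 to 12 rows; each row is the pose to reach, as a shift and turn from the pose commanded when the call began, along the tool's axes at that moment; what a row does not reach only later rows make up. A row lasts 1/10 s, in which the tool goes at most 50 mm and 8.59 degrees, less where a joint would pass 70% of its speed; a pose out of reach is approached as far as the arm can. A call with a gripper value outside its range is refused whole. "grip" is the finger opening in m, from 0 to 0.0854, set as the call begins (left out, the last holds). The fingers move at their own pace and stop on an object; "squeeze" is the grip in N (left out, the last holds). Time passes only in rows, so rows that repeat a pose let the fingers close. It gives the time, the measured TCP pose, the force and the opening at its end, in the units of the state.
- readout.get_obs(): the state, without advancing time (a new reading comes with each control period).
- imaging.camera(name): name is "side" or "top" or "wrist"; returns a dict with "frame" (400x640x3 uint8, red, green, blue), "intrinsics" (3x3 intrinsics, pixels), "R" (3x3) and "t" (3): a world point X has camera coordinates R X + t; the wrist camera has in their place "mount" (4x4, takes a point from camera to tool coordinates, whose origin is the TCP and whose axes are the tool frame's). Camera axes: x right, y down, z forward; pixel columns grow to the right and rows downward; lengths in m; the calibration is good to about 2 mm. A picture is of the moment at which its call begins: read the wrist's pose just before it. There is no depth.
- bot.job_done(): hands the job in, once; it reports no verdict.
The state is a dict: "time_s": time; "qpos": joint angles; "qvel": joint speeds; "tau": joint torques, N m; "tcp_pos": TCP position; "ee_rot": TCP orientation; "ft_force": force on the tool from outside, world axes, zero at the start; "wrist_torque": the same for the moment, N m; "finger_gap": opening from 0.0 (shut) to 1.0 (fully open).
Only numpy, scipy, OpenCV 4.12 (cv2) and the standard library are available. Lean on these libraries where they do the work, as an engineer would, in place of code of your own. Each camera call takes 0.05 s, during which the arm holds its last target.

## Working session

There is one attempt and no reset: what is moved stays moved. The work goes in short steps, Python scripts to look and compute and a tool call to move; the robot and the scene stay as the last step left them, time stands still between calls to the robot, and variables do not carry over. Pictures are saved under pics/ and viewed, and the job is handed in when it is done.

Besides the shell and the picture viewer there is one more tool, called after "Call:" as name(argument=value, ...) on one line, values as JSON. move_arm: Moves the arm, as the interface text tells. Its arguments: {"type":"object","properties":{"commands":{"type":"array","items":{"type":"object","properties":{"tx":{"type":"number"},"ty":{"type":"number"},"tz":{"type":"number"},"rx":{"type":"number"},"ry":{"type":"number"},"rz":{"type":"number"}}}},"grip":{"type":"number"},"squeeze":{"type":"number"}},"required":["commands"]}

```bash
ls; mkdir -p pics; python3 - <<'E'
from rig import readout, imaging, bot
import cv2, numpy as np
o=readout.get_obs(); print(o)
for n in ["side","top","wrist"]:
    c=imaging.camera(n); cv2.imwrite(f"pics/{n}0.png",c["frame"][:,:,::-1])
    print(n,{k:np.round(v,4).tolist() for k,v in c.items() if k!="frame"})
E
```

```text
pics
{'time_s': 0.0, 'qpos': array([-1.42901354e+00,  2.87171428e-01,  1.57820558e+00, -3.10580184e-05,
        1.27861965e+00, -1.50006799e-01]), 'qvel': array([-0.00079347, -0.00017653,  0.00115023,  0.00042189,  0.00025272,
        0.00023615]), 'tau': array([-4.44952266e-04, -4.05985737e+01, -2.92627108e+01, -7.47903823e-05,
        5.93386358e-03,  9.36200962e-06]), 'tcp_pos': array([ 0.19408446, -0.64571771,  0.20072796]), 'ee_rot': array([-0.1019507 , -0.69958665, -0.10365066,  0.69960068]), 'ft_force': array([ 0.91989787, -0.85553599, -0.40691824]), 'wrist_torque': array([-0.05559064,  0.00716213,  0.00388016]), 'finger_gap': 1.0012707302495434}
side {'intrinsics': [[388.9852, 0.0, 319.6009], [0.0, 388.9852, 204.0807], [0.0, 0.0, 1.0]], 'R': [[-0.7963, -0.6046, -0.0209], [-0.3082, 0.4351, -0.846], [0.5205, -0.6672, -0.5328]], 't': [0.4498, 0.288, 1.0136]}
top {'intrinsics': [[377.7961, 0.0, 319.5622], [0.0, 377.7961, 199.8647], [0.0, 0.0, 1.0]], 'R': [[-0.0199, -0.9997, -0.0138], [-0.9916, 0.0215, -0.1277], [0.1279, 0.0111, -0.9917]], 't': [0.0089, 0.6111, 1.2474]}
wrist {'intrinsics': [[331.4233, 0.0, 317.6524], [0.0, 331.4233, 193.7032], [0.0, 0.0, 1.0]], 'mount': [[0.0007, -0.2696, 0.963, -0.1726], [1.0, -0.0004, -0.0009, -0.0001], [0.0006, 0.963, 0.2696, -0.0679], [0.0, 0.0, 0.0, 1.0]]}
```

View pics/side0.png

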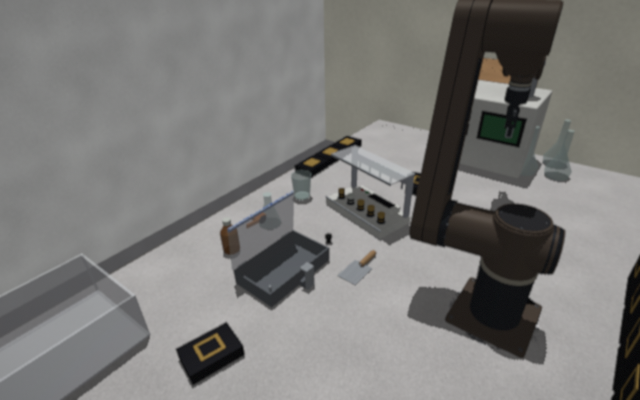

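View pics/top0.png

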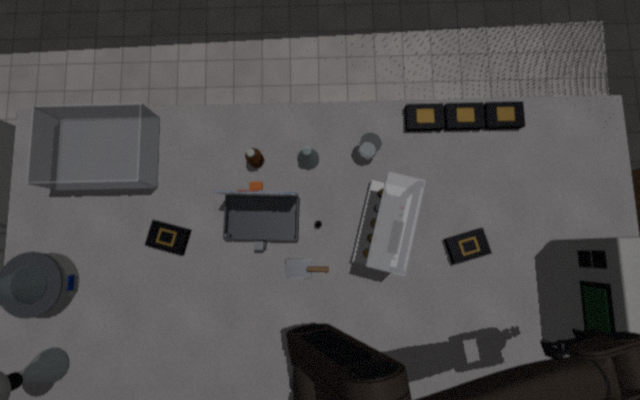

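View pics/wrist0.png

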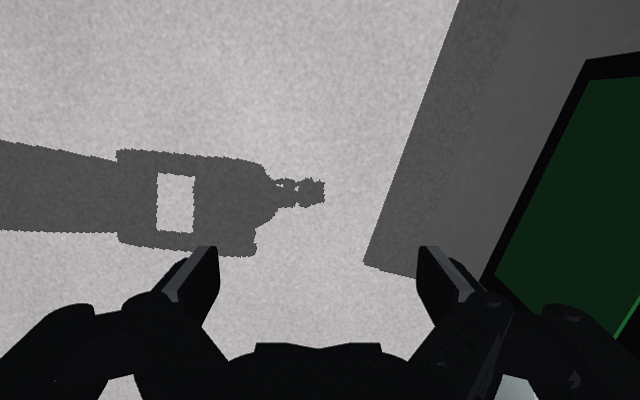

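The side view shows the case near (280,265), the filler near (370,205) with pods at about (340-380,190-217), and the robot on the right. The top view shows the case at (262,218), the filler at (390,225) and the keeper at (260,246). I'll zoom in on these.

```bash
python3 - <<'E'
import cv2
t=cv2.imread("pics/top0.png"); s=cv2.imread("pics/side0.png")
def crop(im,x0,y0,x1,y1,f,n):
    c=cv2.resize(im[y0:y1,x0:x1],None,fx=f,fy=f,interpolation=cv2.INTER_CUBIC); cv2.imwrite(n,c); print(n,c.shape)
crop(t,210,170,310,260,8,"pics/t_case.png".replace("t_","z1t_"))
crop(t,340,165,440,285,5,"pics/z1t_fil.png")
crop(s,220,185,340,310,4.8,"pics/z1s_case.png")
crop(s,315,140,435,245,5.7,"pics/z1s_fil.png")
E
```

```text
pics/z1t_case.png (720, 800, 3)
pics/z1t_fil.png (600, 500, 3)
pics/z1s_case.png (600, 576, 3)
pics/z1s_fil.png (598, 684, 3)
```

View pics/z1t_case.png

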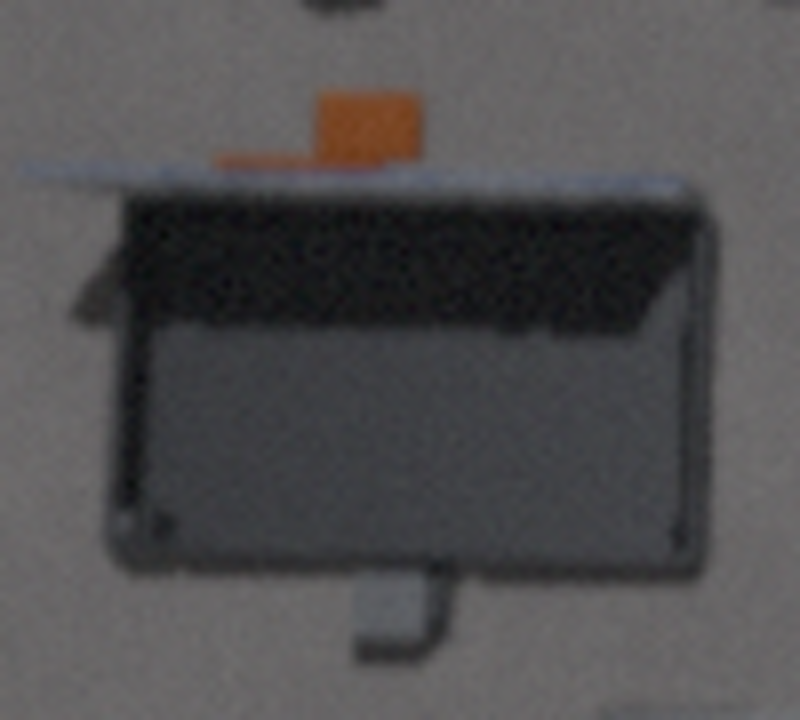

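View pics/z1t_fil.png

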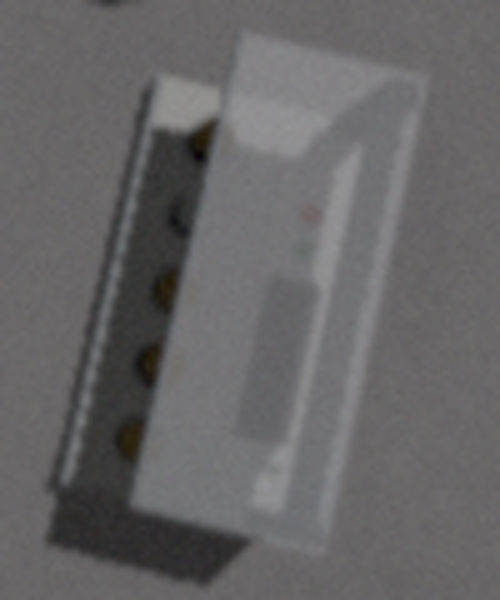

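View pics/z1s_case.png

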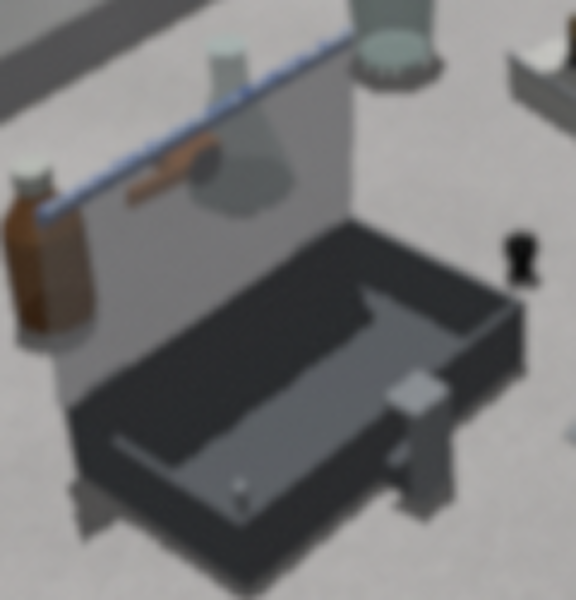

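View pics/z1s_fil.png

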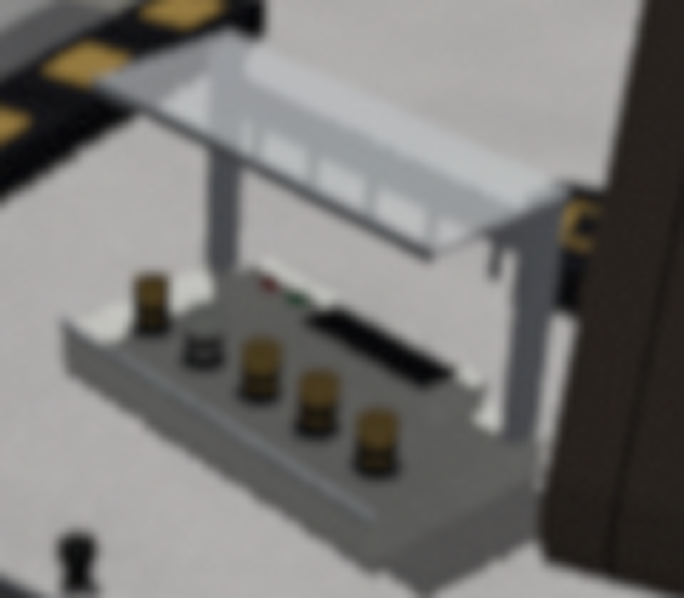

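```bash
cat > geo.py <<'E'
import numpy as np, cv2, pickle, os
from scipy.optimize import least_squares
from scipy.spatial.transform import Rotation as Rot
def cams():
    if os.path.exists("cams.pkl"): return pickle.load(open("cams.pkl","rb"))
    from rig import imaging
    d={n:{k:v for k,v in imaging.camera(n).items() if k!="frame"} for n in("side","top")}
    pickle.dump(d,open("cams.pkl","wb")); return d
C=cams()
def proj(n,X):
    c=C[n]; p=(c["R"]@np.atleast_2d(X).T).T+c["t"]; p=p@c["intrinsics"].T; return p[:,:2]/p[:,2:]
def unz(p,f,o): return (np.array(p,float)+.5)/f-.5+np.array(o)
def rz(a): return np.array([[np.cos(a),-np.sin(a),0],[np.sin(a),np.cos(a),0],[0,0,1]])
def caseT(p,P): return np.array([p[0],p[1],0])+np.atleast_2d(P)@rz(p[2]).T
def lidpts(P,ang):  # P in lid frame at shut relative hinge (x toward hinge)
    P=np.atleast_2d(P); c,s=np.cos(ang),np.sin(ang)
    # rotate about y so that free edge (-x) goes up
    x=P[:,0]*c+P[:,2]*s; z=-P[:,0]*s+P[:,2]*c
    return np.c_[75e-3+x,P[:,1],0.05+z]
E
cat > fit1.py <<'E'
from geo import *
tc=lambda *p:("top",unz(p,8,(210,170))); sc=lambda *p:("side",unz(p,4.8,(220,185)))
tf=lambda *p:("top",unz(p,5,(340,165))); sf=lambda *p:("side",unz(p,5.7,(315,140)))
m=1e-3
case=[(tc(110,572),(-75,125,50)),(tc(705,582),(-75,-125,50)),
 (tc(388,577),(-75-0,0,70)) ,
 (sc(248,528),(-75,125,50)),(sc(524,303),(-75,-125,50)),(sc(352,220),(75,-125,50)),(sc(68,410),(75,125,50)),(sc(248,598),(-75,125,0))]
case=[c for c in case if c[1][2]!=70]
lid=[(sc(40,217),(-150,125,6)),(sc(353,37),(-150,-125,6)),(tc(320,95),None)]
def res(p):
    r=[]
    for (n,u),P in case: r.append(proj(n,caseT(p,np.array(P)*m))[0]-u)
    for (n,u),P in lid[:2]: r.append(proj(n,caseT(p,lidpts(np.array(P)*m,p[3])))[0]-u)
    return np.concatenate(r)
s=least_squares(res,[0.6,0.15,0,1.6],loss="soft_l1"); print("case",s.x,"\n",s.fun.reshape(-1,2).round(2).tolist()); pc=s.x
fil=[(tf(160,72),(-75,145,30)),(sf(65,325),(-75,145,30)),(sf(65,372),(-75,145,0)),(tf(58,488),(-75,-145,30))]
ys=[104,52,0,-52,-104]
pt=[(152,280),(205,335),(262,345),(320,378),(380,415)]; pb=[(152,325),(204,360),(260,393),(317,428),(376,466)]
ge=[tf(240,35),tf(133,508)]
def resf(p):
    r=[]
    for (n,u),P in fil: r.append(proj(n,caseT(p,np.array(P)*m))[0]-u)
    for i,y in enumerate(ys):
        if i!=1: r.append(proj("side",caseT(p,[p[3],y*m,.066]))[0]-sf(*pt[i])[1])
        r.append(proj("side",caseT(p,[p[3],y*m,.030]))[0]-sf(*pb[i])[1])
    return np.concatenate(r)
s=least_squares(resf,[0.6,-0.15,-1.9,0],loss="soft_l1"); print("filler",s.x,"\n",s.fun.reshape(-1,2).round(2).tolist()); pf=s.x
np.savez("fit.npz",pc=pc,pf=pf)
E
cat > ov.py <<'E'
from geo import *
import sys
def overlay(name,img,pc,pf,roi,f,out):
    x0,y0,x1,y1=roi; im=cv2.resize(cv2.imread(img)[y0:y1,x0:x1],None,fx=f,fy=f,interpolation=cv2.INTER_CUBIC)
    def L(A,B,col):
        q=proj(name,np.vstack([A,B])); q=((q-[x0,y0]+.5)*f-.5)
        cv2.line(im,tuple(int(round(v)) for v in q[0]),tuple(int(round(v)) for v in q[1]),col,1,cv2.LINE_AA)
    m=1e-3
    def box(T,a,b,col):
        for i in range(3):
            j,k=[q for q in range(3) if q!=i]
            for u in (0,1):
                for v in (0,1):
                    A=np.zeros(3);B=np.zeros(3);A[i]=a[i];B[i]=b[i]
                    A[j]=B[j]=(a,b)[u][j];A[k]=B[k]=(a,b)[v][k]
                    L(T(A*m),T(B*m),col)
    T=lambda P:caseT(pc,P)
    box(T,(-75,-125,0),(75,125,50),(0,255,0)); box(T,(-70,-120,5),(70,120,50),(0,180,0))
    K=pc[4] if len(pc)>4 else -0.095
    box(T,(K/m-18,-15,65),(K/m,15,70),(255,255,0))
    Ld=lambda P:caseT(pc,lidpts(P,pc[3]))
    box(Ld,(-150,-125,0),(0,125,6),(255,0,255)); 
    F=lambda P:caseT(pf,P)
    box(F,(-75,-145,0),(75,145,30),(0,0,255))
    r=pf[3]/m
    L(F([(r-16)*m,-.12,.193]),F([(r-16)*m,.12,.193]),(255,0,0))
    for y in (-104,-52,0,52,104):
        for z in (30,66):
            for a in np.linspace(0,2*np.pi,25)[:-1]:
                P=lambda a:F([(r+13*np.cos(a))*m,(y+13*np.sin(a))*m,z*m]); L(P(a),P(a+.262),(0,255,255))
    cv2.imwrite(out,im)
if __name__=="__main__":
    d=np.load("fit.npz"); tag=sys.argv[1]
    overlay("top","pics/top0.png",d["pc"],d["pf"],(205,150,435,290),3.4,f"pics/ovt{tag}.png")
    overlay("side","pics/side0.png",d["pc"],d["pf"],(215,135,445,310),3.4,f"pics/ovs{tag}.png")
E
python3 fit1.py; python3 ov.py 1
```

```text
case [ 0.54970222  0.19544527 -0.03658404  1.45360485] 
 [[-0.79, -0.4], [-0.45, -0.41], [-0.55, 0.4], [0.71, 0.0], [0.21, -0.47], [-0.37, 1.11], [1.08, -0.78], [0.4, -0.02], [-0.01, -1.01]]
filler [ 0.51965608 -0.21883312 -1.84369146 -0.02731292] 
 [[0.35, 0.42], [-1.03, 0.21], [-0.92, -1.33], [0.55, -0.32], [0.4, 0.09], [0.32, 0.45], [0.24, -0.03], [-0.08, 0.03], [-0.08, 0.12], [-0.1, 0.36], [-0.07, 0.24], [0.08, 0.32], [0.11, 0.16]]
```

View pics/ovt1.png

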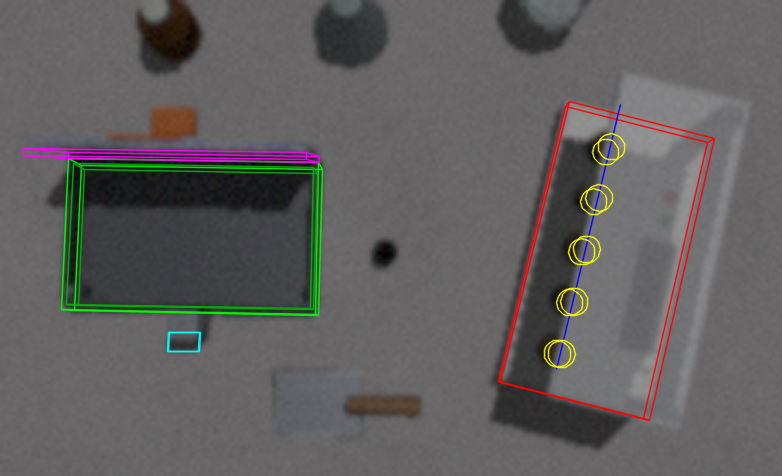

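View pics/ovs1.png

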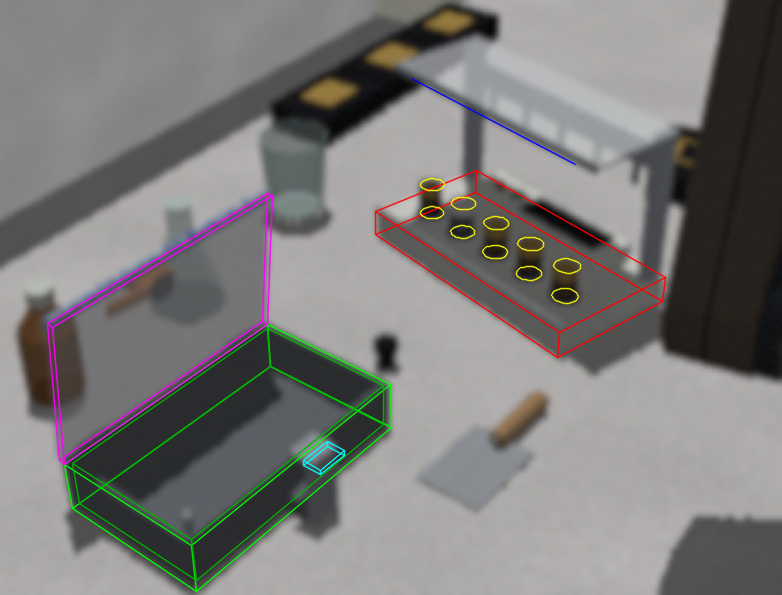

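```bash
cat > plan.py <<'E'
from geo import *
from rig import readout
d=np.load("fit.npz"); pc=d["pc"]; pf=d["pf"]
def obs(): return readout.get_obs()
def Rq(q): return Rot.from_quat([q[1],q[2],q[3],q[0]])
def tiltR(yaw,t):
    xf=np.array([np.cos(yaw),np.sin(yaw),0]); up=np.array([0,0,1.]); yf=np.cross(up,xf)
    x=np.sin(t)*xf-np.cos(t)*up; z=np.cos(t)*xf+np.sin(t)*up
    return Rot.from_matrix(np.c_[x,yf,z])
def delta(Rt,pt,o=None,show=True):
    o=o or obs(); R=Rq(o["ee_rot"])
    s=R.inv().apply(np.array(pt)-o["tcp_pos"]); r=(R.inv()*Rt).as_rotvec()/np.radians(6)
    print("t",s.round(4).tolist(),"r",r.round(2).tolist(),"rows>=",round(max(np.linalg.norm(s)/.05,np.linalg.norm(r)*6/8.59),1)); return s,r
def F(P): return caseT(pf,P)[0]
def Cs(P): return caseT(pc,P)[0]
def st():
    o=obs(); print("t",round(o["time_s"],2),"p",o["tcp_pos"].round(4).tolist(),"q",o["qpos"].round(3).tolist(),"f",o["ft_force"].round(1).tolist(),"gap",round(o["finger_gap"]*85.4,1),"x",Rq(o["ee_rot"]).apply([1,0,0]).round(3).tolist(),"y",Rq(o["ee_rot"]).apply([0,1,0]).round(3).tolist()); return o
E
python3 - <<'E'
from plan import *
o=st(); R=tiltR(pf[2],np.radians(40))
print("case",pc,"fil",pf)
for y in (-.104,-.052,0): print(F([pf[3],y,.03]))
for n,u in (("stop",(318,224)),("flask",(308,160)),("beaker",(367,152)),("bott",(254,157)),("cart1",(168,238)),("cart2",(468,246)),("spat",(307,268))):
    c=C["top"]; r=c["R"].T@np.linalg.inv(c["intrinsics"])@np.array([*u,1]); o0=-c["R"].T@c["t"]; print(n,(o0-r*o0[2]/r[2]).round(3))
delta(R,F([pf[3],-.104,.03])+[0,0,.2])
E
```

```text
t 0.25 p [0.1942, -0.6461, 0.2014] q [-1.429, 0.287, 1.577, 0.0, 1.279, -0.15] f [0.0, 0.2, -0.4] gap 85.7 x [-0.0, 0.001, -1.0] y [0.288, -0.958, -0.001]
case [ 0.54970222  0.19544527 -0.03658404  1.45360485] fil [ 0.51965608 -0.21883312 -1.84369146 -0.02731292]
[ 0.42686603 -0.16450079  0.03      ]
[ 0.47694175 -0.17851586  0.03      ]
[ 0.52701747 -0.19253093  0.03      ]
stop [0.532 0.004 0.   ]
flask [0.76  0.035 0.   ]
beaker [ 0.784 -0.176  0.   ]
bott [0.776 0.228 0.   ]
cart1 [0.494 0.527 0.   ]
cart2 [ 0.445 -0.51   0.   ]
spat [0.381 0.044 0.   ]
t [-0.0281, -0.3943, -0.3614] r [-9.2, -6.09, 3.36] rows>= 10.7
```

```bash
python3 - <<'E'
from plan import *
o=obs(); R=tiltR(pf[2],np.radians(40)); X=R.as_matrix()[:,0]
Rv=tiltR(pf[2],0)
Rm=Rv*Rot.from_rotvec([0.45,0,0])  # vertical, part yaw
print(Rm.apply([0,1,0]),Rm.apply([1,0,0]))
g=F([pf[3],-.05,.057])+X*.02
delta(Rm,[.38,-.52,.40],o)
delta(Rv,[.53,-.25,.44],o)
delta(R,g-X*.15+[0,0,.05],o)
delta(R,g-X*.15,o); print(g-X*.15)
E
```

```text
[ 0.74989358 -0.66155848  0.        ] [ 1.38777878e-17  0.00000000e+00 -1.00000000e+00]
t [-0.1985, -0.0675, -0.2143] r [-5.31, -0.0, 0.01] rows>= 6.0
t [-0.2382, -0.283, -0.4356] r [-9.61, -0.01, 0.01] rows>= 11.4
t [-0.0046, -0.436, -0.4518] r [-9.2, -6.09, 3.36] rows>= 12.6
t [0.0454, -0.4359, -0.4517] r [-9.2, -6.09, 3.36] rows>= 12.6
[ 0.50138952 -0.09858477  0.15658578]
```

Call:
move_arm(commands=[{"tx": -0.1, "ty": -0.02, "tz": -0.05, "rx": -1.0}, {"tx": -0.2, "ty": -0.06, "tz": -0.19, "rx": -5.3}, {"tx": -0.2, "ty": -0.06, "tz": -0.19, "rx": -5.3}, {"tx": -0.2, "ty": -0.06, "tz": -0.19, "rx": -5.3}, {"tx": -0.2, "ty": -0.07, "tz": -0.214, "rx": -5.3}, {"tx": -0.238, "ty": -0.283, "tz": -0.436, "rx": -9.6}, {"tx": -0.238, "ty": -0.283, "tz": -0.436, "rx": -9.6}, {"tx": -0.238, "ty": -0.283, "tz": -0.436, "rx": -9.6}, {"tx": -0.238, "ty": -0.283, "tz": -0.436, "rx": -9.6}, {"tx": -0.238, "ty": -0.283, "tz": -0.436, "rx": -9.6}, {"tx": -0.238, "ty": -0.283, "tz": -0.436, "rx": -9.6}, {"tx": -0.238, "ty": -0.283, "tz": -0.436, "rx": -9.6}], grip=0.042)

```text
validation failed for argument at $.co...
```

```bash
python3 - <<'E'
from plan import *
o=st(); R=tiltR(pf[2],np.radians(40)); X=R.as_matrix()[:,0]
g=F([pf[3],-.05,.057])+X*.02
delta(R,g-X*.15+[0,0,.05],o)
delta(R,g-X*.15,o)
delta(R,g-X*.15+[0,.1,.1],o)
E
```

```text
t 0.25 p [0.1942, -0.6461, 0.2014] q [-1.429, 0.287, 1.577, 0.0, 1.279, -0.15] f [0.0, 0.2, -0.4] gap 85.7 x [-0.0, 0.001, -1.0] y [0.288, -0.958, -0.001]
t [-0.0046, -0.436, -0.4518] r [-9.2, -6.09, 3.36] rows>= 12.6
t [0.0454, -0.4359, -0.4517] r [-9.2, -6.09, 3.36] rows>= 12.6
t [-0.0545, -0.5318, -0.4805] r [-9.2, -6.09, 3.36] rows>= 14.4
```

Call:
move_arm(commands=[{"tx": -0.1, "ty": -0.02, "tz": -0.05, "rx": -1.0, "ry": 0, "rz": 0}, {"tx": -0.2, "ty": -0.06, "tz": -0.19, "rx": -5.3, "ry": 0, "rz": 0}, {"tx": -0.2, "ty": -0.06, "tz": -0.19, "rx": -5.3, "ry": 0, "rz": 0}, {"tx": -0.2, "ty": -0.06, "tz": -0.19, "rx": -5.3, "ry": 0, "rz": 0}, {"tx": -0.2, "ty": -0.07, "tz": -0.214, "rx": -5.3, "ry": 0, "rz": 0}, {"tx": -0.238, "ty": -0.283, "tz": -0.436, "rx": -9.6, "ry": 0, "rz": 0}, {"tx": -0.238, "ty": -0.283, "tz": -0.436, "rx": -9.6, "ry": 0, "rz": 0}, {"tx": -0.238, "ty": -0.283, "tz": -0.436, "rx": -9.6, "ry": 0, "rz": 0}, {"tx": -0.238, "ty": -0.283, "tz": -0.436, "rx": -9.6, "ry": 0, "rz": 0}, {"tx": -0.238, "ty": -0.283, "tz": -0.436, "rx": -9.6, "ry": 0, "rz": 0}, {"tx": -0.238, "ty": -0.283, "tz": -0.436, "rx": -9.6, "ry": 0, "rz": 0}, {"tx": -0.238, "ty": -0.283, "tz": -0.436, "rx": -9.6, "ry": 0, "rz": 0}], grip=0.042)

```text
time_s: 1.45
tcp_pos: [0.5271, -0.2541, 0.4392]
ee_rot: [0.427, 0.564, 0.427, -0.564]
ft_force: [0.5, -0.4, -0.2]
finger_gap: 0.49
```

```bash
python3 - <<'E'
from plan import *
o=st(); R=tiltR(pf[2],np.radians(40)); X=R.as_matrix()[:,0]
g=F([pf[3],-.05,.057])+X*.02
delta(R,g-X*.15+[0,0,.05],o)
delta(R,g-X*.15,o)
delta(R,g-X*.15+[0,.1,.1],o)
E
```

```text
t 1.45 p [0.5271, -0.2541, 0.4392] q [-0.622, 0.01, 1.465, 0.0, 1.667, -0.349] f [0.5, -0.4, -0.2] gap 41.9 x [0.0, -0.0, -1.0] y [0.963, -0.27, 0.0]
t [0.2326, -0.0669, -0.1428] r [-0.01, -6.67, -0.0] rows>= 5.6
t [0.2826, -0.067, -0.1428] r [-0.01, -6.67, -0.0] rows>= 6.5
t [0.1826, -0.094, -0.239] r [-0.01, -6.67, -0.0] rows>= 6.3
```

Call:
move_arm(commands=[{"tx": 0.05, "ty": -0.08, "tz": -0.22, "rx": 0, "ry": -6.67, "rz": 0}, {"tx": 0.05, "ty": -0.08, "tz": -0.22, "rx": 0, "ry": -6.67, "rz": 0}, {"tx": 0.05, "ty": -0.08, "tz": -0.22, "rx": 0, "ry": -6.67, "rz": 0}, {"tx": 0.05, "ty": -0.08, "tz": -0.22, "rx": 0, "ry": -6.67, "rz": 0}, {"tx": 0.05, "ty": -0.08, "tz": -0.22, "rx": 0, "ry": -6.67, "rz": 0}, {"tx": 0.283, "ty": -0.067, "tz": -0.143, "rx": 0, "ry": -6.67, "rz": 0}, {"tx": 0.283, "ty": -0.067, "tz": -0.143, "rx": 0, "ry": -6.67, "rz": 0}, {"tx": 0.283, "ty": -0.067, "tz": -0.143, "rx": 0, "ry": -6.67, "rz": 0}, {"tx": 0.283, "ty": -0.067, "tz": -0.143, "rx": 0, "ry": -6.67, "rz": 0}, {"tx": 0.283, "ty": -0.067, "tz": -0.143, "rx": 0, "ry": -6.67, "rz": 0}, {"tx": 0.283, "ty": -0.067, "tz": -0.143, "rx": 0, "ry": -6.67, "rz": 0}], grip=0.042)

```text
time_s: 2.55
tcp_pos: [0.4954, -0.1007, 0.1488]
ee_rot: [-0.544, -0.333, -0.259, 0.725]
ft_force: [-1.1, 1.0, -0.6]
finger_gap: 0.494
```

```bash
cat >> plan.py <<'E'
def wrist(tag):
    from rig import imaging
    o=st(); c=imaging.camera("wrist"); cv2.imwrite(f"pics/w{tag}.png",c["frame"][:,:,::-1])
    pickle.dump((o,{k:v for k,v in c.items() if k!="frame"}),open(f"w{tag}.pkl","wb"))
def wproj(tag,X):
    o,c=pickle.load(open(f"w{tag}.pkl","rb")); R=Rq(o["ee_rot"])
    p=R.inv().apply(np.atleast_2d(X)-o["tcp_pos"]); M=np.linalg.inv(c["mount"]); p=p@M[:3,:3].T+M[:3,3]; p=p@c["intrinsics"].T; return p[:,:2]/p[:,2:]
def wray(tag,u,z):
    "intersect pixel ray with plane z"
    o,c=pickle.load(open(f"w{tag}.pkl","rb")); R=Rq(o["ee_rot"])
    d=c["mount"][:3,:3]@np.linalg.inv(c["intrinsics"])@np.array([*u,1.]); d=R.apply(d); p=R.apply(c["mount"][:3,3])+o["tcp_pos"]
    return p+d*(z-p[2])/d[2]
E
python3 - <<'E'
from plan import *
wrist("1")
im=cv2.imread("pics/w1.png")
for y in (-104,-52,0,52,104):
    for z in (.03,.066):
        q=[tuple(int(round(v)) for v in wproj("1",F([pf[3]+.013*np.cos(a),y*1e-3+.013*np.sin(a),z]))[0]) for a in np.linspace(0,2*np.pi,25)]
        cv2.polylines(im,[np.array(q)],True,(0,255,255),1)
cv2.imwrite("pics/w1o.png",im)
E
```

```text
t 2.55 p [0.4954, -0.1007, 0.1488] q [-0.055, 0.148, 1.973, -0.708, 1.298, 0.513] f [-1.1, 1.0, -0.6] gap 42.2 x [-0.186, -0.617, -0.765] y [0.962, -0.273, -0.014]
```

View pics/w1o.png

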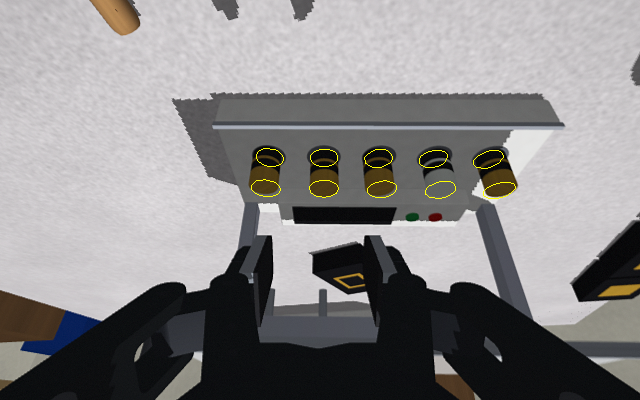

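```bash
cat >> plan.py <<'E'
T40=np.radians(40)
RG=tiltR(pf[2],T40); XG=RG.as_matrix()[:,0]
def gpose(y,back=0,h=.057,adv=.020,dx=0): return F([pf[3]+dx,y,h])+XG*(adv-back)
E
python3 - <<'E'
from plan import *
o=st()
delta(RG,gpose(-.104,.09),o); delta(RG,gpose(-.104,.0),o)
E
```

```text
t 2.6 p [0.4982, -0.1005, 0.153] q [-0.053, 0.145, 1.968, -0.709, 1.299, 0.512] f [0.4, -0.3, 0.8] gap 41.7 x [-0.18, -0.619, -0.765] y [0.962, -0.272, -0.007]
t [0.0558, -0.051, -0.0] r [0.03, 0.02, 0.07] rows>= 1.5
t [0.1458, -0.0504, -0.0002] r [0.03, 0.02, 0.07] rows>= 3.1
```

Call:
move_arm(commands=[{"tx": 0.052, "ty": -0.051, "tz": 0, "rx": 0, "ry": 0, "rz": 0}, {"tx": 0.052, "ty": -0.051, "tz": 0, "rx": 0, "ry": 0, "rz": 0}, {"tx": 0.052, "ty": -0.051, "tz": 0, "rx": 0, "ry": 0, "rz": 0}, {"tx": 0.052, "ty": -0.051, "tz": 0, "rx": 0, "ry": 0, "rz": 0}])

```text
time_s: 3.0
tcp_pos: [0.4449, -0.1186, 0.1189]
ee_rot: [-0.549, -0.338, -0.253, 0.721]
ft_force: [0.5, 0.3, 0.8]
finger_gap: 0.491
```

```bash
python3 - <<'E'
from plan import *
o=st()
delta(RG,gpose(-.104,.09),o); delta(RG,gpose(-.104,.0),o)
wrist("2")
im=cv2.imread("pics/w2.png")
for y in (-104,-52,0,52,104):
    for z in (.03,.066):
        q=[tuple(int(round(v)) for v in wproj("2",F([pf[3]+.013*np.cos(a),y*1e-3+.013*np.sin(a),z]))[0]) for a in np.linspace(0,2*np.pi,25)]
        cv2.polylines(im,[np.array(q)],True,(0,255,255),1)
cv2.imwrite("pics/w2o.png",im)
E
```

```text
t 3.0 p [0.4449, -0.1186, 0.1189] q [-0.096, 0.07, 2.122, -0.745, 1.206, 0.548] f [0.5, 0.3, 0.8] gap 41.9 x [-0.169, -0.62, -0.766] y [0.963, -0.269, 0.006]
t [0.009, -0.0051, -0.0022] r [-0.03, -0.0, -0.04] rows>= 0.2
t [0.099, -0.0055, -0.0022] r [-0.03, -0.0, -0.04] rows>= 2.0
t 3.0 p [0.4449, -0.1186, 0.1189] q [-0.096, 0.07, 2.122, -0.745, 1.206, 0.548] f [0.5, 0.3, 0.8] gap 41.9 x [-0.169, -0.62, -0.766] y [0.963, -0.269, 0.006]
```

View pics/w2o.png

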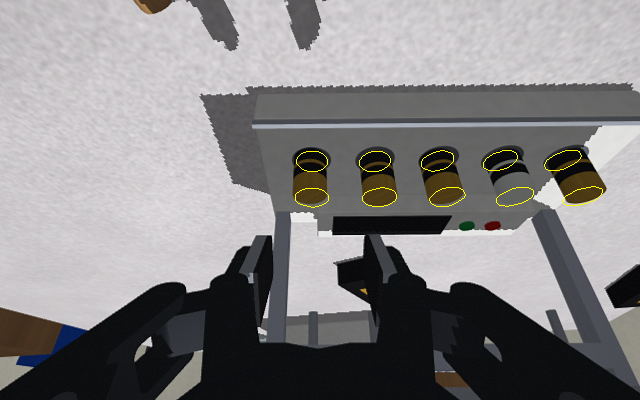

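Call:
move_arm(commands=[{"tx": 0.03, "ty": -0.0055, "tz": -0.002, "rx": 0, "ry": 0, "rz": 0}, {"tx": 0.055, "ty": -0.0055, "tz": -0.002, "rx": 0, "ry": 0, "rz": 0}, {"tx": 0.08, "ty": -0.0055, "tz": -0.002, "rx": 0, "ry": 0, "rz": 0}, {"tx": 0.097, "ty": -0.0055, "tz": -0.002, "rx": 0, "ry": 0, "rz": 0}, {"tx": 0.099, "ty": -0.0055, "tz": -0.002, "rx": 0, "ry": 0, "rz": 0}, {"tx": 0.099, "ty": -0.0055, "tz": -0.002, "rx": 0, "ry": 0, "rz": 0}])

```text
time_s: 3.65
tcp_pos: [0.4224, -0.1772, 0.0402]
ee_rot: [-0.548, -0.337, -0.254, 0.722]
ft_force: [0.3, 0.2, 0.4]
finger_gap: 0.489
```

```bash
python3 - <<'E'
from plan import *
o=st()
delta(RG,gpose(-.104,.0),o)
wrist("3")
E
```

```text
t 3.65 p [0.4224, -0.1772, 0.0402] q [-0.226, 0.167, 2.2, -0.858, 1.015, 0.61] f [0.3, 0.2, 0.4] gap 41.8 x [-0.172, -0.62, -0.766] y [0.963, -0.27, 0.003]
t [-0.0015, 0.0009, 0.0005] r [-0.02, 0.0, -0.02] rows>= 0.0
t 3.65 p [0.4224, -0.1772, 0.0402] q [-0.226, 0.167, 2.2, -0.858, 1.015, 0.61] f [0.3, 0.2, 0.4] gap 41.8 x [-0.172, -0.62, -0.766] y [0.963, -0.27, 0.003]
```

View pics/w3.png

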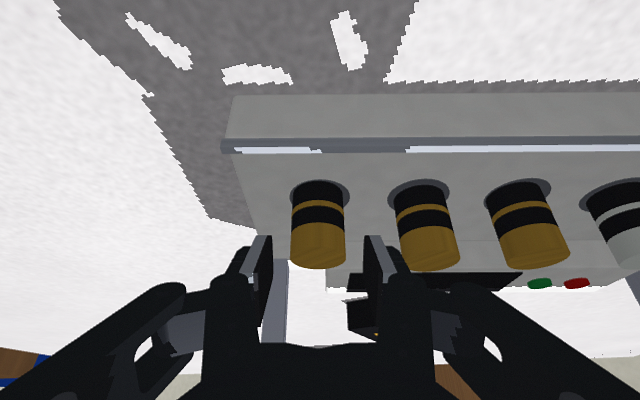

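Call:
move_arm(commands=[{"tx": 0, "ty": 0, "tz": 0, "rx": 0, "ry": 0, "rz": 0}, {"tx": 0, "ty": 0, "tz": 0, "rx": 0, "ry": 0, "rz": 0}, {"tx": 0, "ty": 0, "tz": 0, "rx": 0, "ry": 0, "rz": 0}, {"tx": 0, "ty": 0, "tz": 0, "rx": 0, "ry": 0, "rz": 0}], grip=0.01, squeeze=40)

```text
time_s: 4.1
tcp_pos: [0.422, -0.1771, 0.0404]
ee_rot: [-0.549, -0.337, -0.254, 0.722]
ft_force: [1.0, 2.0, 6.0]
finger_gap: 0.265
```

```bash
python3 - <<'E'
from plan import *
wrist("4")
o=obs()
up=[0,0,.004]
delta(RG,o["tcp_pos"]+up,o)
delta(RG,gpose(-.104,.10)+up,o)
# place pose: pod base at case floor point
for P in ([0,-.08],[0,-.03],[0,.02]):
    b=Cs([P[0],P[1],.005]); print("pod",b,"tcp",b+[0,0,.027]+XG*.02)
tp=Cs([0,-.08,.005])+[0,0,.027]+XG*.02
delta(RG,tp+[0,0,.14],o); delta(RG,tp,o)
E
```

```text
t 4.1 p [0.422, -0.1771, 0.0404] q [-0.226, 0.166, 2.202, -0.859, 1.015, 0.61] f [1.0, 2.0, 6.0] gap 22.6 x [-0.171, -0.621, -0.765] y [0.963, -0.269, 0.003]
t [-0.0031, 0.0, 0.0026] r [-0.02, 0.01, -0.03] rows>= 0.1
t [-0.1045, 0.0015, 0.003] r [-0.02, 0.01, -0.03] rows>= 2.1
pod [0.54677615 0.1154988  0.005     ] tcp [0.54331126 0.10311878 0.01667911]
pod [0.54860494 0.16546534 0.005     ] tcp [0.54514005 0.15308532 0.01667911]
pod [0.55043374 0.21543189 0.005     ] tcp [0.54696885 0.20305187 0.01667911]
t [-0.2837, 0.0418, -0.1568] r [-0.02, 0.01, -0.03] rows>= 6.5
t [-0.1765, 0.0413, -0.2469] r [-0.02, 0.01, -0.03] rows>= 6.1
```

View pics/w4.png

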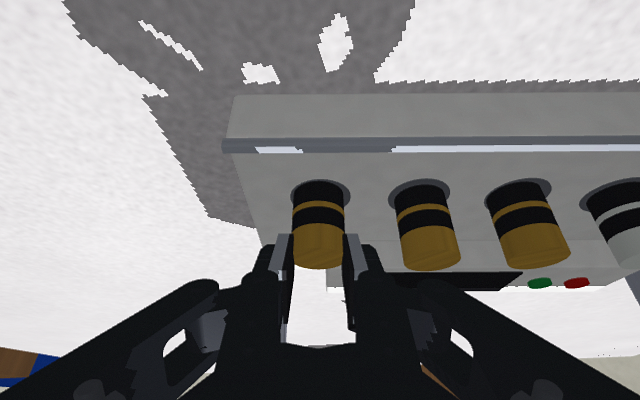

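```bash
python3 - <<'E'
from plan import *
im=cv2.imread("pics/w4.png")
for y in (-104,-52,0):
    for z in (.03,.054,.066):
        q=[tuple(int(round(v)) for v in wproj("4",F([pf[3]+.013*np.cos(a),y*1e-3+.013*np.sin(a),z]))[0]) for a in np.linspace(0,2*np.pi,25)]
        cv2.polylines(im,[np.array(q)],True,(0,255,255),1)
o,c=pickle.load(open("w4.pkl","rb")); R=Rq(o["ee_rot"])
# pad rectangles at y=+-11.3
for yy in (-.0113,.0113):
    P=[[0,yy,-.011],[0,yy,.011],[-.03,yy,.011],[-.03,yy,-.011]]
    q=wproj("4",R.apply(P)+o["tcp_pos"]); cv2.polylines(im,[q.round().astype(int)],True,(255,0,255),1)
cv2.imwrite("pics/w4o.png",cv2.resize(im[130:390,180:500],None,fx=2.4,fy=2.3,interpolation=cv2.INTER_CUBIC))
E
```

```text
(no output)
```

View pics/w4o.png

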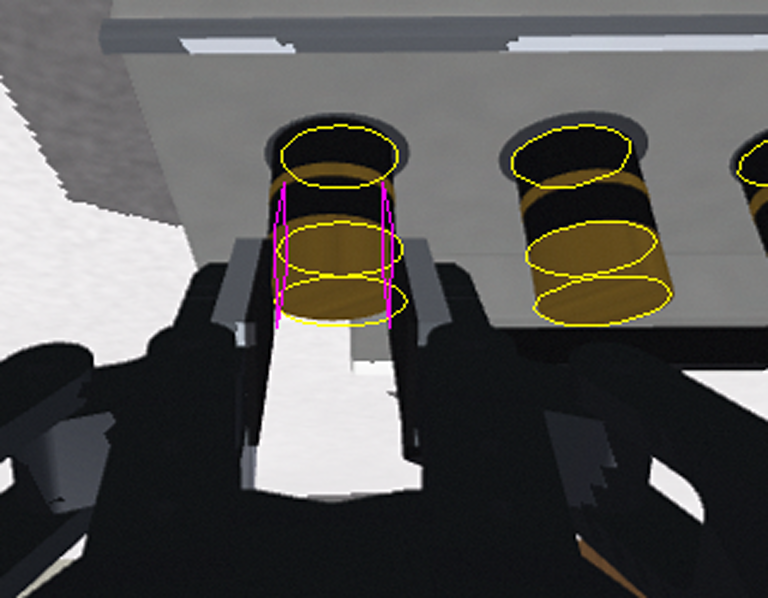

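Call:
move_arm(commands=[{"tx": 0, "ty": 0, "tz": 0, "rx": 0, "ry": 0, "rz": 0}, {"tx": 0, "ty": 0, "tz": 0, "rx": 0, "ry": 0, "rz": 0}])

```text
time_s: 4.35
tcp_pos: [0.422, -0.1772, 0.0404]
ee_rot: [-0.549, -0.337, -0.254, 0.722]
ft_force: [1.2, 2.0, 5.5]
finger_gap: 0.267
```

```bash
python3 - <<'E'
from plan import *
wrist("5")
a=cv2.imread("pics/w4.png");b=cv2.imread("pics/w5.png")
print(np.abs(a.astype(int)-b).max(), np.argwhere(np.abs(a.astype(int)-b).sum(2)>60)[:5])
im=np.hstack([cv2.resize(cv2.imread(f"pics/w{i}.png")[180:350,240:400],None,fx=2.5,fy=2.5,interpolation=cv2.INTER_CUBIC) for i in (3,5)])
cv2.imwrite("pics/w5c.png",im)
E
```

```text
t 4.35 p [0.422, -0.1772, 0.0404] q [-0.226, 0.166, 2.202, -0.859, 1.015, 0.61] f [1.2, 2.0, 5.5] gap 22.8 x [-0.171, -0.621, -0.765] y [0.963, -0.269, 0.003]
142 [[ 13 336]
 [ 17 341]
 [ 20 406]
 [ 26 327]
 [ 27 324]]
```

View pics/w5c.png

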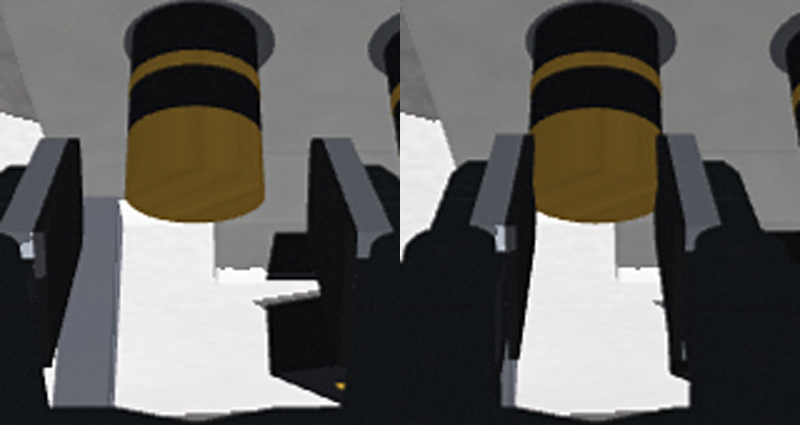

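```bash
python3 - <<'E'
from plan import *
from rig import imaging
o=obs(); im=imaging.camera("side")["frame"][:,:,::-1].copy(); cv2.imwrite("pics/s5.png",im)
R=Rq(o["ee_rot"]); x0,y0,f=340,130,6
z=cv2.resize(im[y0:y0+95,x0:x0+120],None,fx=f,fy=f,interpolation=cv2.INTER_CUBIC); z2=z.copy()
for d,col in ((0,(0,255,255)),(-.019,(255,0,255)),(-.034,(0,255,0)),(-.073,(255,0,0))):
    for w in (-.026,.026):
        q=proj("side",o["tcp_pos"]+R.apply([d,w/2,0]))[0]; q=((q-[x0,y0]+.5)*f).round().astype(int); print(d,q); cv2.circle(z2,tuple(int(v) for v in q),3,col,-1)
cv2.imwrite("pics/s5z.png",z2)
E
```

```text
0 [283 540]
0 [250 520]
-0.019 [270 526]
-0.019 [237 506]
-0.034 [259 515]
-0.034 [226 495]
-0.073 [229 486]
-0.073 [196 465]
```

View pics/s5z.png

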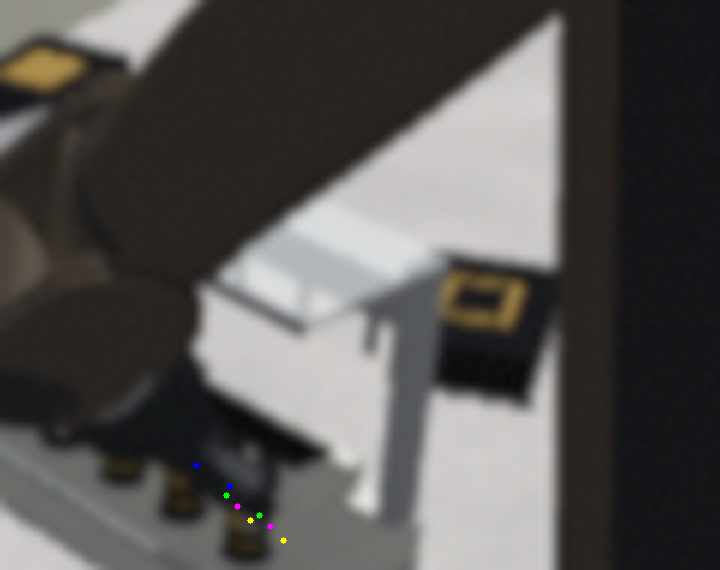

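Call:
move_arm(commands=[{"tx": 0, "ty": 0, "tz": 0, "rx": 0, "ry": 0, "rz": 0}, {"tx": 0, "ty": 0, "tz": 0, "rx": 0, "ry": 0, "rz": 0}, {"tx": 0.005, "ty": 0.001, "tz": 0, "rx": 0, "ry": 0, "rz": 0}, {"tx": 0.015, "ty": 0.001, "tz": 0, "rx": 0, "ry": 0, "rz": 0}, {"tx": 0.015, "ty": 0.001, "tz": 0, "rx": 0, "ry": 0, "rz": 0}, {"tx": 0.015, "ty": 0.001, "tz": 0, "rx": 0, "ry": 0, "rz": 0}], grip=0.042)

```text
time_s: 5.05
tcp_pos: [0.418, -0.1867, 0.0266]
ee_rot: [-0.547, -0.336, -0.256, 0.723]
ft_force: [-0.1, -0.4, -0.0]
finger_gap: 0.489
```

```bash
python3 - <<'E'
from plan import *
wrist("6")
E
```

```text
t 5.05 p [0.418, -0.1867, 0.0266] q [-0.249, 0.19, 2.208, -0.88, 0.986, 0.622] f [-0.1, -0.4, -0.0] gap 41.8 x [-0.175, -0.619, -0.766] y [0.963, -0.271, -0.002]
```

View pics/w6.png

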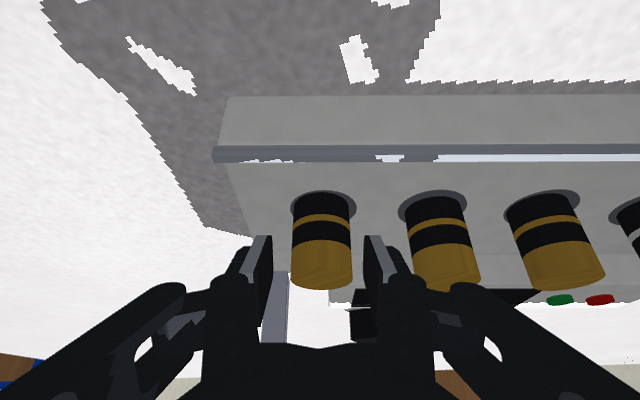

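Call:
move_arm(commands=[{"tx": 0.006, "ty": 0, "tz": 0, "rx": 0, "ry": 0, "rz": 0}, {"tx": 0.01, "ty": 0, "tz": 0, "rx": 0, "ry": 0, "rz": 0}, {"tx": 0.01, "ty": 0, "tz": 0, "rx": 0, "ry": 0, "rz": 0}], grip=0.042)

```text
time_s: 5.4
tcp_pos: [0.4164, -0.1929, 0.0191]
ee_rot: [-0.547, -0.336, -0.255, 0.723]
ft_force: [-0.6, -0.6, 0.7]
finger_gap: 0.495
```

Call:
move_arm(commands=[{"tx": 0, "ty": 0, "tz": 0, "rx": 0, "ry": 0, "rz": 0}, {"tx": 0, "ty": 0, "tz": 0, "rx": 0, "ry": 0, "rz": 0}, {"tx": 0, "ty": 0, "tz": 0, "rx": 0, "ry": 0, "rz": 0}, {"tx": 0, "ty": 0, "tz": 0, "rx": 0, "ry": 0, "rz": 0}], grip=0.01)

```text
time_s: 5.8
tcp_pos: [0.4171, -0.1926, 0.0197]
ee_rot: [-0.548, -0.337, -0.255, 0.722]
ft_force: [0.8, 0.0, 0.3]
finger_gap: 0.294
```

```bash
python3 - <<'E'
from plan import *
wrist("7")
E
```

```text
t 5.8 p [0.4171, -0.1926, 0.0197] q [-0.262, 0.203, 2.211, -0.895, 0.968, 0.631] f [0.8, 0.0, 0.3] gap 25.1 x [-0.174, -0.619, -0.766] y [0.963, -0.27, 0.0]
```

View pics/w7.png

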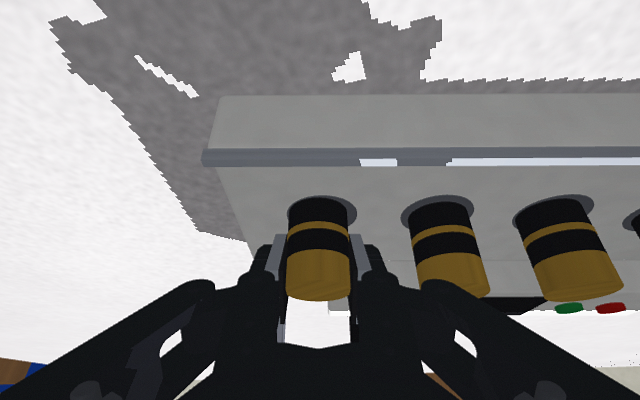

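```bash
python3 - <<'E'
from plan import *
o=obs(); D=o["tcp_pos"]-F([pf[3],-.104,.03]); np.save("D.npy",D); print("D",D)
p0=o["tcp_pos"]
delta(RG,p0-XG*.12,o)
for y in (-.08,):
    t=Cs([-.02,y,.005])+D
    delta(RG,t+[0,0,.10],o); delta(RG,t,o); print(t)
E
```

```text
D [-0.00976127 -0.02814553 -0.01028693]
t [-0.12, -0.0, 0.0] r [-0.01, 0.0, 0.0] rows>= 2.4
t [-0.2486, 0.0204, -0.1795] r [-0.01, 0.0, 0.0] rows>= 6.1
t [-0.172, 0.0204, -0.2438] r [-0.01, 0.0, 0.0] rows>= 6.0
[ 0.51702826  0.08808479 -0.00528693]
```

Call:
move_arm(commands=[{"tx": -0.03, "ty": 0, "tz": 0, "rx": 0, "ry": 0, "rz": 0}, {"tx": -0.08, "ty": 0, "tz": 0, "rx": 0, "ry": 0, "rz": 0}, {"tx": -0.13, "ty": 0, "tz": 0, "rx": 0, "ry": 0, "rz": 0}, {"tx": -0.249, "ty": 0.02, "tz": -0.18, "rx": 0, "ry": 0, "rz": 0}, {"tx": -0.249, "ty": 0.02, "tz": -0.18, "rx": 0, "ry": 0, "rz": 0}, {"tx": -0.249, "ty": 0.02, "tz": -0.18, "rx": 0, "ry": 0, "rz": 0}, {"tx": -0.249, "ty": 0.02, "tz": -0.18, "rx": 0, "ry": 0, "rz": 0}, {"tx": -0.249, "ty": 0.02, "tz": -0.18, "rx": 0, "ry": 0, "rz": 0}, {"tx": -0.249, "ty": 0.02, "tz": -0.18, "rx": 0, "ry": 0, "rz": 0}, {"tx": -0.249, "ty": 0.02, "tz": -0.18, "rx": 0, "ry": 0, "rz": 0}])

```text
time_s: 6.85
tcp_pos: [0.5163, 0.0882, 0.0944]
ee_rot: [-0.548, -0.336, -0.255, 0.723]
ft_force: [-0.4, -0.7, 0.3]
finger_gap: 0.291
```

```bash
python3 - <<'E'
from plan import *
wrist("8"); o=obs(); D=np.load("D.npy")
t=Cs([-.02,-.08,.005])+D
delta(RG,t+[0,0,.03],o); delta(RG,t,o)
im=cv2.imread("pics/w8.png")
m=1e-3
def pl(P): 
    q=wproj("8",np.array([Cs(np.array(p)*m) for p in P])); cv2.polylines(im,[q.round().astype(int)],True,(0,255,0),1)
pl([(-75,-125,50),(75,-125,50),(75,125,50),(-75,125,50)]); pl([(-70,-120,50),(70,-120,50),(70,120,50),(-70,120,50)]); pl([(-70,-120,5),(70,-120,5),(70,120,5),(-70,120,5)])
cv2.imwrite("pics/w8o.png",im)
E
```

```text
t 6.85 p [0.5163, 0.0882, 0.0944] q [0.27, 0.365, 1.82, -0.593, 1.402, 0.781] f [-0.4, -0.7, 0.3] gap 24.8 x [-0.175, -0.62, -0.765] y [0.963, -0.27, -0.001]
t [0.053, 0.0008, -0.0454] r [-0.01, 0.01, 0.02] rows>= 1.4
t [0.0759, 0.0008, -0.0647] r [-0.01, 0.01, 0.02] rows>= 2.0
```

View pics/w8o.png

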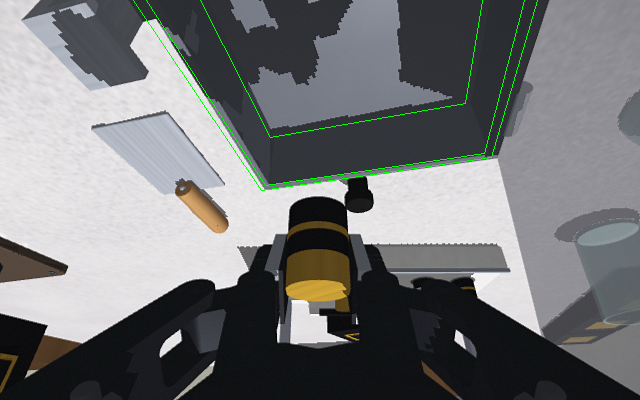

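Call:
move_arm(commands=[{"tx": 0.026, "ty": 0.001, "tz": -0.022, "rx": 0, "ry": 0, "rz": 0}, {"tx": 0.053, "ty": 0.001, "tz": -0.0455, "rx": 0, "ry": 0, "rz": 0}, {"tx": 0.068, "ty": 0.001, "tz": -0.058, "rx": 0, "ry": 0, "rz": 0}, {"tx": 0.075, "ty": 0.001, "tz": -0.064, "rx": 0, "ry": 0, "rz": 0}, {"tx": 0.0755, "ty": 0.001, "tz": -0.0645, "rx": 0, "ry": 0, "rz": 0}, {"tx": 0.0755, "ty": 0.001, "tz": -0.0645, "rx": 0, "ry": 0, "rz": 0}])

```text
time_s: 7.5
tcp_pos: [0.5184, 0.0888, -0.0039]
ee_rot: [-0.547, -0.337, -0.255, 0.722]
ft_force: [-0.2, 0.3, -0.3]
finger_gap: 0.291
```

```bash
python3 - <<'E'
from plan import *
wrist("9"); o=obs(); D=np.load("D.npy")
t=Cs([-.02,-.08,.005])+D
delta(RG,t,o)
E
```

```text
t 7.5 p [0.5184, 0.0888, -0.0039] q [0.269, 0.522, 1.823, -0.614, 1.268, 0.876] f [-0.2, 0.3, -0.3] gap 24.9 x [-0.174, -0.619, -0.766] y [0.962, -0.271, 0.001]
t [0.002, -0.0012, -0.0] r [-0.02, -0.01, -0.0] rows>= 0.0
```

View pics/w9.png

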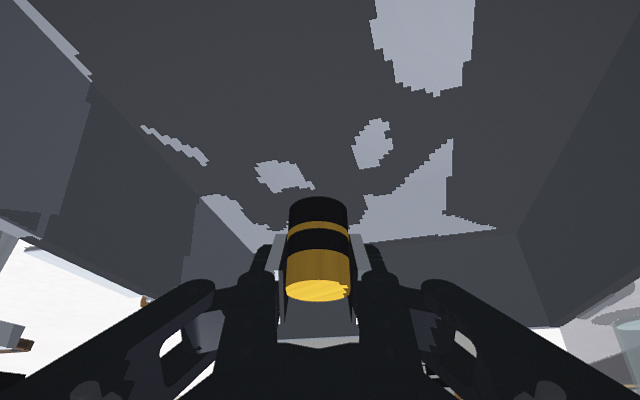

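Call:
move_arm(commands=[{"tx": 0.001, "ty": 0, "tz": -0.0008, "rx": 0, "ry": 0, "rz": 0}, {"tx": 0.0018, "ty": 0, "tz": -0.0015, "rx": 0, "ry": 0, "rz": 0}, {"tx": 0.0018, "ty": 0, "tz": -0.0015, "rx": 0, "ry": 0, "rz": 0}])

```text
time_s: 7.85
tcp_pos: [0.5187, 0.0893, -0.0052]
ee_rot: [-0.548, -0.337, -0.254, 0.722]
ft_force: [0.4, 0.2, 5.5]
finger_gap: 0.289
```

Call:
move_arm(commands=[{"tx": 0, "ty": 0, "tz": 0, "rx": 0, "ry": 0, "rz": 0}, {"tx": 0, "ty": 0, "tz": 0, "rx": 0, "ry": 0, "rz": 0}, {"tx": 0, "ty": 0, "tz": 0, "rx": 0, "ry": 0, "rz": 0}, {"tx": -0.03, "ty": 0, "tz": 0, "rx": 0, "ry": 0, "rz": 0}, {"tx": -0.07, "ty": 0, "tz": 0, "rx": 0, "ry": 0, "rz": 0}, {"tx": -0.12, "ty": 0, "tz": 0, "rx": 0, "ry": 0, "rz": 0}, {"tx": -0.12, "ty": 0, "tz": 0, "rx": 0, "ry": 0, "rz": 0}], grip=0.042)

```text
time_s: 8.55
tcp_pos: [0.5431, 0.1675, 0.0904]
ee_rot: [-0.549, -0.341, -0.254, 0.719]
ft_force: [0.6, -0.7, -0.6]
finger_gap: 0.491
```

```bash
python3 - <<'E'
from plan import *
wrist("10"); o=obs(); D=np.load("D.npy")
g=F([pf[3],-.052,.03])+D
delta(RG,g-XG*.16,o); delta(RG,g-XG*.10,o);delta(RG,g,o)
E
```

```text
t 8.55 p [0.5431, 0.1675, 0.0904] q [0.374, 0.476, 1.671, -0.543, 1.467, 0.838] f [0.6, -0.7, -0.6] gap 41.9 x [-0.164, -0.616, -0.77] y [0.964, -0.267, 0.009]
t [0.1346, 0.029, 0.2469] r [-0.02, -0.04, -0.05] rows>= 5.7
t [0.1946, 0.0287, 0.2471] r [-0.02, -0.04, -0.05] rows>= 6.3
t [0.2946, 0.0282, 0.2475] r [-0.02, -0.04, -0.05] rows>= 7.7
```

View pics/w10.png

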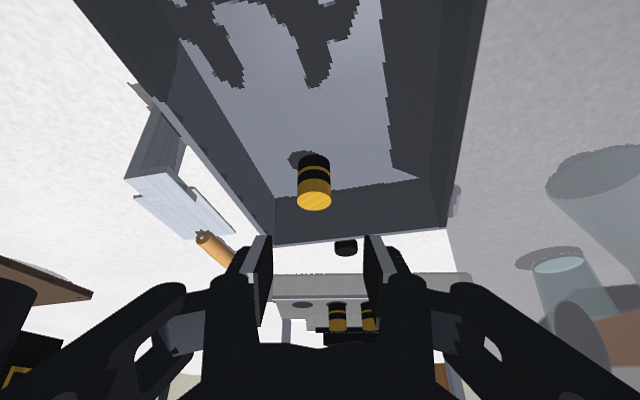

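Call:
move_arm(commands=[{"tx": 0.08, "ty": 0.029, "tz": 0.247, "rx": 0, "ry": 0, "rz": 0}, {"tx": 0.08, "ty": 0.029, "tz": 0.247, "rx": 0, "ry": 0, "rz": 0}, {"tx": 0.08, "ty": 0.029, "tz": 0.247, "rx": 0, "ry": 0, "rz": 0}, {"tx": 0.135, "ty": 0.029, "tz": 0.247, "rx": 0, "ry": 0, "rz": 0}, {"tx": 0.135, "ty": 0.029, "tz": 0.247, "rx": 0, "ry": 0, "rz": 0}, {"tx": 0.135, "ty": 0.029, "tz": 0.247, "rx": 0, "ry": 0, "rz": 0}, {"tx": 0.193, "ty": 0.0287, "tz": 0.247, "rx": 0, "ry": 0, "rz": 0}, {"tx": 0.193, "ty": 0.0287, "tz": 0.247, "rx": 0, "ry": 0, "rz": 0}, {"tx": 0.193, "ty": 0.0287, "tz": 0.247, "rx": 0, "ry": 0, "rz": 0}, {"tx": 0.193, "ty": 0.0287, "tz": 0.247, "rx": 0, "ry": 0, "rz": 0}])

```text
time_s: 9.6
tcp_pos: [0.4819, -0.1453, 0.0958]
ee_rot: [-0.548, -0.336, -0.255, 0.722]
ft_force: [0.8, -0.1, 0.1]
finger_gap: 0.494
```

```bash
python3 - <<'E'
from plan import *
wrist("11"); o=obs(); D=np.load("D.npy")
g=F([pf[3],-.052,.03])+D
delta(RG,g-XG*.10,o);delta(RG,g,o)
im=cv2.imread("pics/w11.png")
for y in (-52,0,52,104):
    for z in (.03,.066):
        q=[tuple(int(round(v)) for v in wproj("11",F([pf[3]+.013*np.cos(a),y*1e-3+.013*np.sin(a),z]))[0]) for a in np.linspace(0,2*np.pi,25)]
        cv2.polylines(im,[np.array(q)],True,(0,255,255),1)
cv2.imwrite("pics/w11o.png",im)
E
```

```text
t 9.6 p [0.4819, -0.1453, 0.0958] q [-0.14, 0.185, 2.045, -0.769, 1.158, 0.543] f [0.8, -0.1, 0.1] gap 42.2 x [-0.174, -0.619, -0.766] y [0.963, -0.27, -0.001]
t [-0.0004, 0.0017, -0.0007] r [-0.0, 0.0, -0.01] rows>= 0.0
t [0.0996, 0.0016, -0.0008] r [-0.0, 0.0, -0.01] rows>= 2.0
```

View pics/w11o.png

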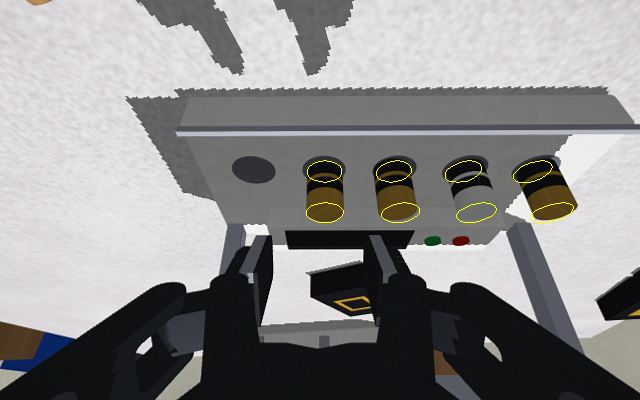

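Call:
move_arm(commands=[{"tx": 0.04, "ty": 0.004, "tz": -0.0008, "rx": 0, "ry": 0, "rz": 0}, {"tx": 0.07, "ty": 0.004, "tz": -0.0008, "rx": 0, "ry": 0, "rz": 0}, {"tx": 0.09, "ty": 0.004, "tz": -0.0008, "rx": 0, "ry": 0, "rz": 0}, {"tx": 0.099, "ty": 0.004, "tz": -0.0008, "rx": 0, "ry": 0, "rz": 0}, {"tx": 0.099, "ty": 0.004, "tz": -0.0008, "rx": 0, "ry": 0, "rz": 0}])

```text
time_s: 10.15
tcp_pos: [0.469, -0.2072, 0.0195]
ee_rot: [-0.548, -0.337, -0.255, 0.722]
ft_force: [0.7, 0.7, 1.0]
finger_gap: 0.49
```

Call:
move_arm(commands=[{"tx": 0, "ty": 0, "tz": 0, "rx": 0, "ry": 0, "rz": 0}, {"tx": 0, "ty": 0, "tz": 0, "rx": 0, "ry": 0, "rz": 0}, {"tx": 0, "ty": 0, "tz": 0, "rx": 0, "ry": 0, "rz": 0}, {"tx": 0, "ty": 0, "tz": 0, "rx": 0, "ry": 0, "rz": 0}], grip=0.01)

```text
time_s: 10.55
tcp_pos: [0.47, -0.2075, 0.0209]
ee_rot: [-0.548, -0.337, -0.254, 0.722]
ft_force: [0.8, 2.1, 4.4]
finger_gap: 0.289
```

```bash
python3 - <<'E'
from plan import *
wrist("12"); o=obs(); D=np.load("D.npy")
g=F([pf[3],-.052,.03])+D
delta(RG,g,o)
t=Cs([-.02,-.03,.005])+D
delta(RG,t+[0,0,.10],o); delta(RG,t,o)
E
```

```text
t 10.55 p [0.47, -0.2075, 0.0209] q [-0.263, 0.298, 2.085, -0.882, 0.985, 0.604] f [0.8, 2.1, 4.4] gap 24.6 x [-0.171, -0.62, -0.766] y [0.963, -0.269, 0.003]
t [0.0009, -0.003, -0.0009] r [-0.01, 0.01, -0.02] rows>= 0.1
t [-0.2792, -0.0458, -0.2173] r [-0.01, 0.01, -0.02] rows>= 7.1
t [-0.2026, -0.0461, -0.2817] r [-0.01, 0.01, -0.02] rows>= 7.0
```

View pics/w12.png

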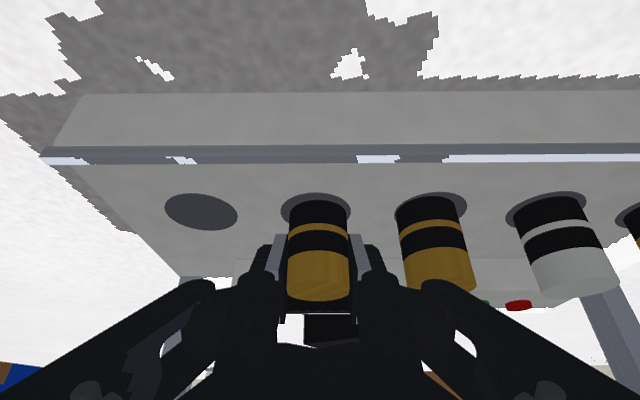

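Call:
move_arm(commands=[{"tx": -0.03, "ty": 0, "tz": 0, "rx": 0, "ry": 0, "rz": 0}, {"tx": -0.08, "ty": 0, "tz": 0, "rx": 0, "ry": 0, "rz": 0}, {"tx": -0.13, "ty": 0, "tz": 0, "rx": 0, "ry": 0, "rz": 0}, {"tx": -0.279, "ty": -0.046, "tz": -0.217, "rx": 0, "ry": 0, "rz": 0}, {"tx": -0.279, "ty": -0.046, "tz": -0.217, "rx": 0, "ry": 0, "rz": 0}, {"tx": -0.279, "ty": -0.046, "tz": -0.217, "rx": 0, "ry": 0, "rz": 0}, {"tx": -0.279, "ty": -0.046, "tz": -0.217, "rx": 0, "ry": 0, "rz": 0}, {"tx": -0.279, "ty": -0.046, "tz": -0.217, "rx": 0, "ry": 0, "rz": 0}, {"tx": -0.279, "ty": -0.046, "tz": -0.217, "rx": 0, "ry": 0, "rz": 0}, {"tx": -0.279, "ty": -0.046, "tz": -0.217, "rx": 0, "ry": 0, "rz": 0}, {"tx": -0.279, "ty": -0.046, "tz": -0.217, "rx": 0, "ry": 0, "rz": 0}])

```text
time_s: 11.7
tcp_pos: [0.5173, 0.1369, 0.0933]
ee_rot: [-0.548, -0.336, -0.255, 0.723]
ft_force: [0.0, 0.2, -0.1]
finger_gap: 0.289
```

```bash
python3 - <<'E'
from plan import *
wrist("13"); o=obs(); D=np.load("D.npy")
t=Cs([-.02,-.03,.005])+D
delta(RG,t+[0,0,.03],o); delta(RG,t,o)
E
```

```text
t 11.7 p [0.5173, 0.1369, 0.0933] q [0.343, 0.409, 1.762, -0.557, 1.446, 0.825] f [0.0, 0.2, -0.1] gap 24.7 x [-0.175, -0.62, -0.765] y [0.963, -0.27, -0.001]
t [0.0513, 0.001, -0.0458] r [-0.01, 0.01, 0.02] rows>= 1.4
t [0.0743, 0.001, -0.0651] r [-0.01, 0.01, 0.02] rows>= 2.0
```

View pics/w13.png

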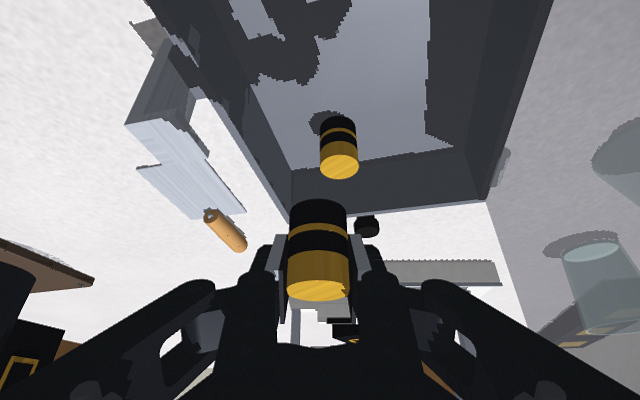

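Call:
move_arm(commands=[{"tx": 0.025, "ty": 0.001, "tz": -0.022, "rx": 0, "ry": 0, "rz": 0}, {"tx": 0.0513, "ty": 0.001, "tz": -0.0458, "rx": 0, "ry": 0, "rz": 0}, {"tx": 0.065, "ty": 0.001, "tz": -0.057, "rx": 0, "ry": 0, "rz": 0}, {"tx": 0.0725, "ty": 0.001, "tz": -0.063, "rx": 0, "ry": 0, "rz": 0}, {"tx": 0.074, "ty": 0.001, "tz": -0.0645, "rx": 0, "ry": 0, "rz": 0}, {"tx": 0.074, "ty": 0.001, "tz": -0.0645, "rx": 0, "ry": 0, "rz": 0}])

```text
time_s: 12.35
tcp_pos: [0.52, 0.1388, -0.0037]
ee_rot: [-0.547, -0.337, -0.255, 0.722]
ft_force: [-0.4, 0.6, -1.3]
finger_gap: 0.293
```

Call:
move_arm(commands=[{"tx": 0.001, "ty": 0, "tz": -0.0008, "rx": 0, "ry": 0, "rz": 0}, {"tx": 0.0015, "ty": 0, "tz": -0.0012, "rx": 0, "ry": 0, "rz": 0}, {"tx": 0.0015, "ty": 0, "tz": -0.0012, "rx": 0, "ry": 0, "rz": 0}])

```text
time_s: 12.65
tcp_pos: [0.5204, 0.1391, -0.004]
ee_rot: [-0.548, -0.337, -0.254, 0.722]
ft_force: [-1.2, -0.7, 5.8]
finger_gap: 0.286
```

Call:
move_arm(commands=[{"tx": 0, "ty": 0, "tz": 0, "rx": 0, "ry": 0, "rz": 0}, {"tx": 0, "ty": 0, "tz": 0, "rx": 0, "ry": 0, "rz": 0}, {"tx": 0, "ty": 0, "tz": 0, "rx": 0, "ry": 0, "rz": 0}, {"tx": -0.03, "ty": 0, "tz": 0, "rx": 0, "ry": 0, "rz": 0}, {"tx": -0.07, "ty": 0, "tz": 0, "rx": 0, "ry": 0, "rz": 0}, {"tx": -0.12, "ty": 0, "tz": 0, "rx": 0, "ry": 0, "rz": 0}, {"tx": -0.12, "ty": 0, "tz": 0, "rx": 0, "ry": 0, "rz": 0}], grip=0.042)

```text
time_s: 13.35
tcp_pos: [0.544, 0.2177, 0.0914]
ee_rot: [-0.549, -0.342, -0.255, 0.719]
ft_force: [0.9, -0.1, 0.6]
finger_gap: 0.492
```

```bash
python3 - <<'E'
from plan import *
wrist("14"); o=obs(); D=np.load("D.npy")
g=F([pf[3],0,.03])+D
delta(RG,g-XG*.16,o); delta(RG,g-XG*.10,o);delta(RG,g,o)
E
```

```text
t 13.35 p [0.544, 0.2177, 0.0914] q [0.44, 0.526, 1.596, -0.51, 1.517, 0.874] f [0.9, -0.1, 0.6] gap 42.1 x [-0.164, -0.616, -0.771] y [0.963, -0.268, 0.009]
t [0.1664, 0.0936, 0.2834] r [-0.02, -0.04, -0.04] rows>= 6.8
t [0.2264, 0.0933, 0.2837] r [-0.02, -0.04, -0.04] rows>= 7.5
t [0.3264, 0.0928, 0.2841] r [-0.02, -0.04, -0.04] rows>= 8.9
```

View pics/w14.png

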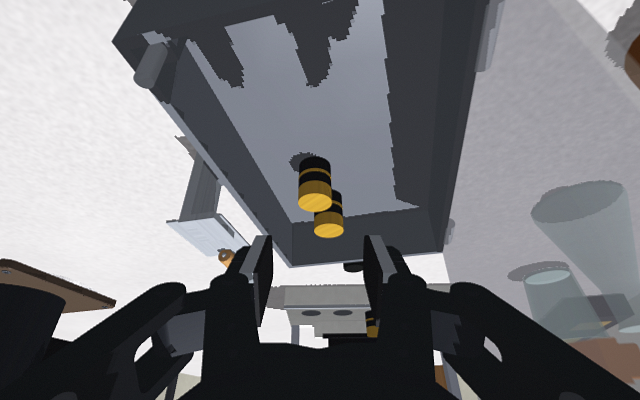

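Call:
move_arm(commands=[{"tx": 0.08, "ty": 0.05, "tz": 0.26, "rx": 0, "ry": 0, "rz": 0}, {"tx": 0.08, "ty": 0.05, "tz": 0.26, "rx": 0, "ry": 0, "rz": 0}, {"tx": 0.08, "ty": 0.05, "tz": 0.26, "rx": 0, "ry": 0, "rz": 0}, {"tx": 0.166, "ty": 0.094, "tz": 0.284, "rx": 0, "ry": 0, "rz": 0}, {"tx": 0.166, "ty": 0.094, "tz": 0.284, "rx": 0, "ry": 0, "rz": 0}, {"tx": 0.166, "ty": 0.094, "tz": 0.284, "rx": 0, "ry": 0, "rz": 0}, {"tx": 0.166, "ty": 0.094, "tz": 0.284, "rx": 0, "ry": 0, "rz": 0}, {"tx": 0.22, "ty": 0.095, "tz": 0.284, "rx": 0, "ry": 0, "rz": 0}, {"tx": 0.22, "ty": 0.095, "tz": 0.284, "rx": 0, "ry": 0, "rz": 0}, {"tx": 0.22, "ty": 0.095, "tz": 0.284, "rx": 0, "ry": 0, "rz": 0}, {"tx": 0.22, "ty": 0.095, "tz": 0.284, "rx": 0, "ry": 0, "rz": 0}])

```text
time_s: 14.5
tcp_pos: [0.5344, -0.1574, 0.0996]
ee_rot: [-0.548, -0.336, -0.255, 0.722]
ft_force: [0.2, 0.6, 0.4]
finger_gap: 0.489
```

```bash
python3 - <<'E'
from plan import *
wrist("15"); o=obs(); D=np.load("D.npy")
g=F([pf[3],0,.03])+D
delta(RG,g-XG*.10,o);delta(RG,g,o)
im=cv2.imread("pics/w15.png")
for y in (0,52,104):
    for z in (.03,.066):
        q=[tuple(int(round(v)) for v in wproj("15",F([pf[3]+.013*np.cos(a),y*1e-3+.013*np.sin(a),z]))[0]) for a in np.linspace(0,2*np.pi,25)]
        cv2.polylines(im,[np.array(q)],True,(0,255,255),1)
cv2.imwrite("pics/w15o.png",im)
E
```

```text
t 14.5 p [0.5344, -0.1574, 0.0996] q [-0.148, 0.281, 1.917, -0.763, 1.176, 0.515] f [0.2, 0.6, 0.4] gap 41.8 x [-0.174, -0.619, -0.766] y [0.963, -0.27, -0.001]
t [0.0042, -0.0001, -0.0012] r [-0.0, 0.0, -0.01] rows>= 0.1
t [0.1042, -0.0002, -0.0012] r [-0.0, 0.0, -0.01] rows>= 2.1
```

View pics/w15o.png

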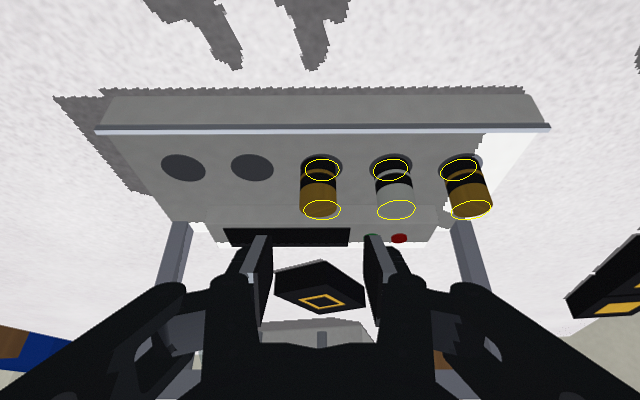

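Call:
move_arm(commands=[{"tx": 0.04, "ty": 0.0015, "tz": -0.0012, "rx": 0, "ry": 0, "rz": 0}, {"tx": 0.075, "ty": 0.0015, "tz": -0.0012, "rx": 0, "ry": 0, "rz": 0}, {"tx": 0.095, "ty": 0.0015, "tz": -0.0012, "rx": 0, "ry": 0, "rz": 0}, {"tx": 0.103, "ty": 0.0015, "tz": -0.0012, "rx": 0, "ry": 0, "rz": 0}, {"tx": 0.103, "ty": 0.0015, "tz": -0.0012, "rx": 0, "ry": 0, "rz": 0}])

```text
time_s: 15.05
tcp_pos: [0.5186, -0.2208, 0.0201]
ee_rot: [-0.548, -0.337, -0.255, 0.722]
ft_force: [-0.0, -0.2, 0.4]
finger_gap: 0.494
```

Call:
move_arm(commands=[{"tx": 0, "ty": 0, "tz": 0, "rx": 0, "ry": 0, "rz": 0}, {"tx": 0, "ty": 0, "tz": 0, "rx": 0, "ry": 0, "rz": 0}, {"tx": 0, "ty": 0, "tz": 0, "rx": 0, "ry": 0, "rz": 0}, {"tx": 0, "ty": 0, "tz": 0, "rx": 0, "ry": 0, "rz": 0}], grip=0.01)

```text
time_s: 15.45
tcp_pos: [0.5198, -0.2211, 0.0216]
ee_rot: [-0.548, -0.337, -0.254, 0.722]
ft_force: [1.3, 3.0, 5.1]
finger_gap: 0.286
```

```bash
python3 - <<'E'
from plan import *
wrist("16"); o=obs(); D=np.load("D.npy")
g=F([pf[3],0,.03])+D
delta(RG,g,o)
t=Cs([-.02,.02,.005])+D
delta(RG,t+[0,0,.10],o); delta(RG,t,o)
E
```

```text
t 15.45 p [0.5198, -0.2211, 0.0216] q [-0.263, 0.385, 1.962, -0.865, 1.008, 0.572] f [1.3, 3.0, 5.1] gap 24.4 x [-0.171, -0.62, -0.766] y [0.963, -0.269, 0.003]
t [0.0016, -0.0026, -0.0011] r [-0.02, 0.01, -0.02] rows>= 0.1
t [-0.3099, -0.1091, -0.2546] r [-0.02, 0.01, -0.02] rows>= 8.3
t [-0.2334, -0.1094, -0.319] r [-0.02, 0.01, -0.02] rows>= 8.2
```

View pics/w16.png

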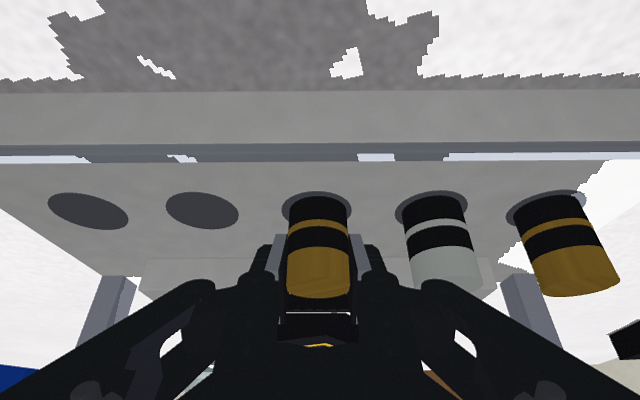

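Call:
move_arm(commands=[{"tx": -0.03, "ty": 0, "tz": 0, "rx": 0, "ry": 0, "rz": 0}, {"tx": -0.08, "ty": 0, "tz": 0, "rx": 0, "ry": 0, "rz": 0}, {"tx": -0.13, "ty": 0, "tz": 0, "rx": 0, "ry": 0, "rz": 0}, {"tx": -0.31, "ty": -0.109, "tz": -0.255, "rx": 0, "ry": 0, "rz": 0}, {"tx": -0.31, "ty": -0.109, "tz": -0.255, "rx": 0, "ry": 0, "rz": 0}, {"tx": -0.31, "ty": -0.109, "tz": -0.255, "rx": 0, "ry": 0, "rz": 0}, {"tx": -0.31, "ty": -0.109, "tz": -0.255, "rx": 0, "ry": 0, "rz": 0}, {"tx": -0.31, "ty": -0.109, "tz": -0.255, "rx": 0, "ry": 0, "rz": 0}, {"tx": -0.31, "ty": -0.109, "tz": -0.255, "rx": 0, "ry": 0, "rz": 0}, {"tx": -0.31, "ty": -0.109, "tz": -0.255, "rx": 0, "ry": 0, "rz": 0}, {"tx": -0.31, "ty": -0.109, "tz": -0.255, "rx": 0, "ry": 0, "rz": 0}, {"tx": -0.31, "ty": -0.109, "tz": -0.255, "rx": 0, "ry": 0, "rz": 0}])

```text
time_s: 16.7
tcp_pos: [0.5195, 0.1884, 0.0928]
ee_rot: [-0.548, -0.336, -0.255, 0.722]
ft_force: [-0.1, -0.3, -1.3]
finger_gap: 0.292
```

```bash
python3 - <<'E'
from plan import *
wrist("17"); o=obs(); D=np.load("D.npy")
t=Cs([-.02,.02,.005])+D
delta(RG,t+[0,0,.03],o); delta(RG,t,o)
E
```

```text
t 16.7 p [0.5195, 0.1884, 0.0928] q [0.416, 0.463, 1.688, -0.522, 1.494, 0.865] f [-0.1, -0.3, -1.3] gap 24.9 x [-0.174, -0.62, -0.765] y [0.963, -0.269, -0.001]
t [0.0518, 0.0009, -0.0445] r [-0.0, 0.01, 0.01] rows>= 1.4
t [0.0748, 0.0009, -0.0638] r [-0.0, 0.01, 0.01] rows>= 2.0
```

View pics/w17.png

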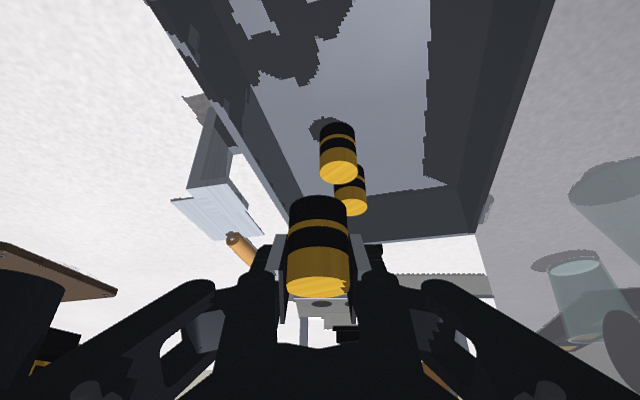

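Call:
move_arm(commands=[{"tx": 0.025, "ty": 0.001, "tz": -0.022, "rx": 0, "ry": 0, "rz": 0}, {"tx": 0.0515, "ty": 0.001, "tz": -0.0445, "rx": 0, "ry": 0, "rz": 0}, {"tx": 0.065, "ty": 0.001, "tz": -0.0555, "rx": 0, "ry": 0, "rz": 0}, {"tx": 0.072, "ty": 0.001, "tz": -0.0615, "rx": 0, "ry": 0, "rz": 0}, {"tx": 0.0735, "ty": 0.001, "tz": -0.0627, "rx": 0, "ry": 0, "rz": 0}, {"tx": 0.0735, "ty": 0.001, "tz": -0.0627, "rx": 0, "ry": 0, "rz": 0}])

```text
time_s: 17.35
tcp_pos: [0.522, 0.1886, -0.0024]
ee_rot: [-0.547, -0.338, -0.255, 0.722]
ft_force: [-1.1, -0.1, 0.3]
finger_gap: 0.289
```

Call:
move_arm(commands=[{"tx": 0.001, "ty": 0, "tz": -0.0008, "rx": 0, "ry": 0, "rz": 0}, {"tx": 0.0018, "ty": 0, "tz": -0.0015, "rx": 0, "ry": 0, "rz": 0}, {"tx": 0.0018, "ty": 0, "tz": -0.0015, "rx": 0, "ry": 0, "rz": 0}])

```text
time_s: 17.65
tcp_pos: [0.5223, 0.1889, -0.0034]
ee_rot: [-0.548, -0.337, -0.254, 0.722]
ft_force: [-0.3, 0.7, 5.6]
finger_gap: 0.29
```

Call:
move_arm(commands=[{"tx": 0, "ty": 0, "tz": 0, "rx": 0, "ry": 0, "rz": 0}, {"tx": 0, "ty": 0, "tz": 0, "rx": 0, "ry": 0, "rz": 0}, {"tx": 0, "ty": 0, "tz": 0, "rx": 0, "ry": 0, "rz": 0}, {"tx": -0.03, "ty": 0, "tz": 0, "rx": 0, "ry": 0, "rz": 0}, {"tx": -0.07, "ty": 0, "tz": 0, "rx": 0, "ry": 0, "rz": 0}, {"tx": -0.12, "ty": 0, "tz": 0, "rx": 0, "ry": 0, "rz": 0}, {"tx": -0.17, "ty": 0, "tz": 0, "rx": 0, "ry": 0, "rz": 0}, {"tx": -0.17, "ty": 0, "tz": 0, "rx": 0, "ry": 0, "rz": 0}, {"tx": -0.17, "ty": 0, "tz": 0, "rx": 0, "ry": 0, "rz": 0}], grip=0.042)

```text
time_s: 18.55
tcp_pos: [0.5507, 0.2948, 0.1253]
ee_rot: [-0.548, -0.337, -0.256, 0.722]
ft_force: [0.5, 0.8, -0.1]
finger_gap: 0.492
```

```bash
python3 - <<'E'
from plan import *
from rig import imaging
wrist("18"); 
s=imaging.camera("side")["frame"][:,:,::-1]; t=imaging.camera("top")["frame"][:,:,::-1]
cv2.imwrite("pics/s18.png",s);cv2.imwrite("pics/t18.png",t)
a=cv2.resize(s[170:320,215:415],(400,300),interpolation=cv2.INTER_CUBIC);b=cv2.resize(t[140:290,200:400],(400,300),interpolation=cv2.INTER_CUBIC)
cv2.imwrite("pics/st18.png",np.hstack([a,b]))
E
```

```text
t 18.55 p [0.5507, 0.2948, 0.1253] q [0.529, 0.591, 1.433, -0.464, 1.65, 0.893] f [0.5, 0.8, -0.1] gap 42.0 x [-0.173, -0.618, -0.767] y [0.963, -0.27, 0.001]
```

View pics/w18.png

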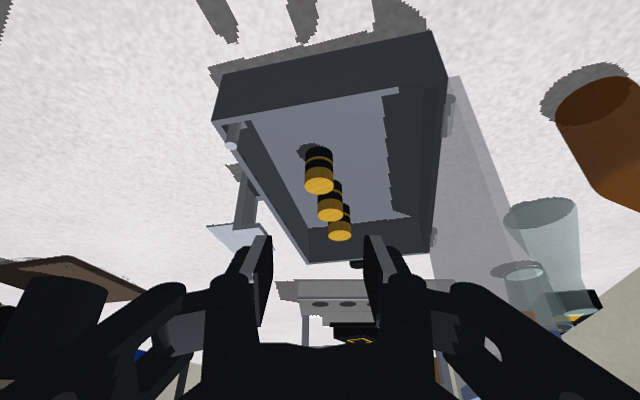

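View pics/st18.png

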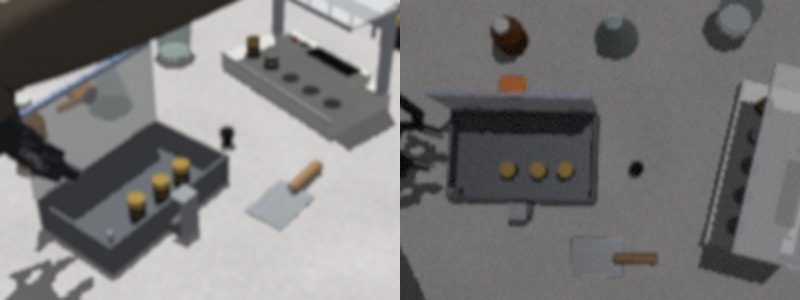

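```bash
python3 - <<'E'
from plan import *
for t in ("18","14","10"):
    P=[(-75,125,50),(75,125,50),(-75,-125,50),(75,-125,50),(-75,125,0),(75,125,0)]
    print(t,wproj(t,np.array([Cs(np.array(p)*1e-3) for p in P])).round(0).tolist())
im=cv2.imread("pics/w18.png")
cv2.imwrite("pics/w18z.png",cv2.resize(im[20:280,190:470],None,fx=2.85,fy=2.3,interpolation=cv2.INTER_CUBIC))
E
```

```text
18 [[204.0, 122.0], [439.0, 76.0], [304.0, 264.0], [427.0, 253.0], [216.0, 75.0], [423.0, 29.0]]
14 [[101.0, 44.0], [484.0, -57.0], [286.0, 268.0], [439.0, 252.0], [137.0, -12.0], [449.0, -104.0]]
10 [[-32.0, -109.0], [522.0, -330.0], [268.0, 248.0], [442.0, 228.0], [46.0, -149.0], [461.0, -317.0]]
```

View pics/w18z.png

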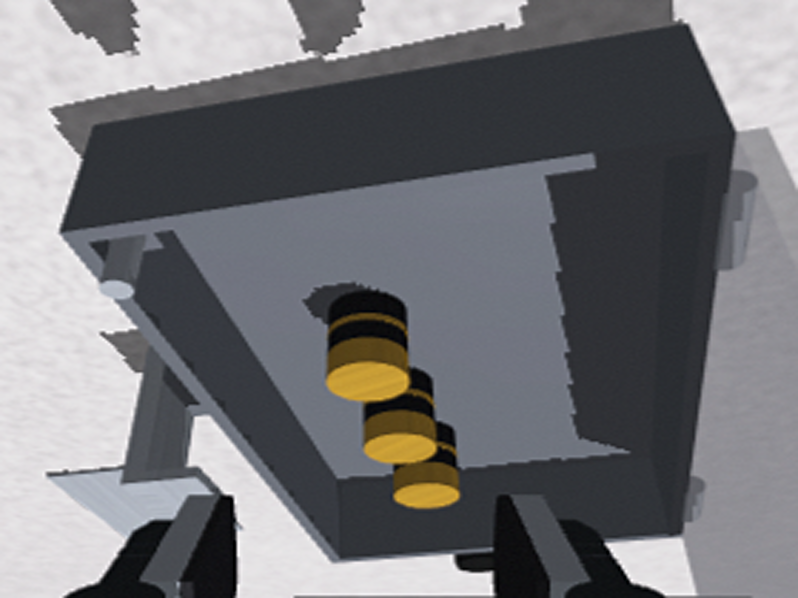

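```bash
cat > fit2.py <<'E'
from plan import *
P=np.array([(-75,125,50),(75,125,50),(-75,-125,50),(75,-125,50),(-75,125,0),(75,125,0)])*1e-3
U=np.array([(211.8,120.9),(447.9,77.8),(307.5,263.5),(429.6,253.5),(222.6,75.2),(431.4,30.9)])
f=lambda p:(wproj("18",caseT(p,P))-U).ravel()
s=least_squares(f,pc[:3],loss="soft_l1"); print(s.x,pc[:3]); print(s.fun.reshape(-1,2).round(1).tolist())
sz=lambda p:("side",unz(p,4.8,(220,185)))
print("keeper etc")
pc2=pc.copy(); pc2[:3]=s.x; np.savez("fit.npz",pc=pc2,pf=pf)
E
python3 fit2.py; python3 ov.py 2
```

```text
[ 0.55398879  0.19368627 -0.04337239] [ 0.54970222  0.19544527 -0.03658404]
[[-0.4, 0.8], [0.1, -0.1], [-0.5, 1.0], [-0.1, -0.2], [0.9, -0.3], [-0.1, -0.3]]
keeper etc
```

View pics/ovs2.png

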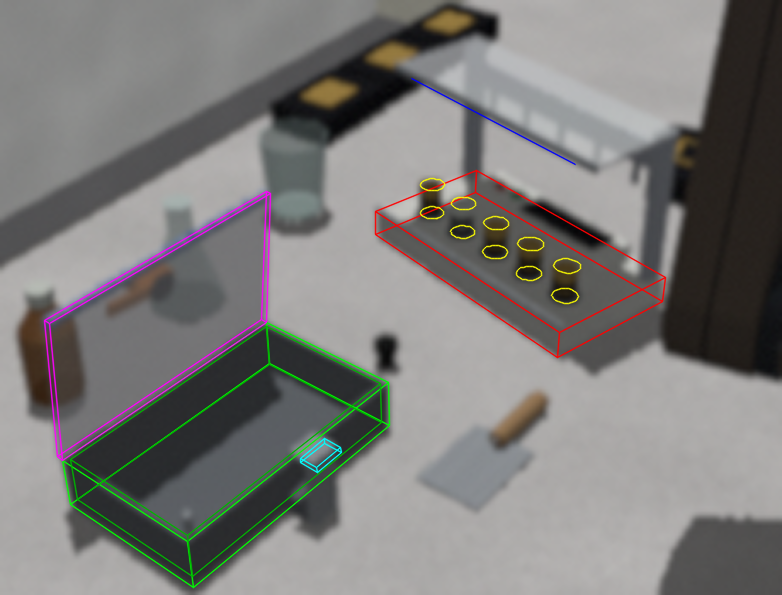

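View pics/ovt2.png

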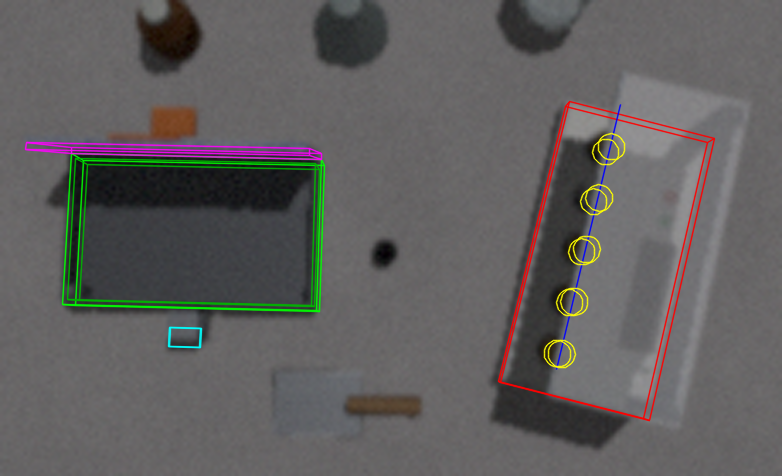

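```bash
cat >> plan.py <<'E'
pc[:3]=[.5530,.194,-.0425]
RV=tiltR(pc[2]-np.pi/2,0)
E
python3 - <<'E'
from plan import *
o=st(); print(RV.as_matrix().round(2).tolist())
w0=o["tcp_pos"]*1; w0[2]=.245; w0[1]-=.05
w1=Cs([.105,-.06,.235]); w2=Cs([.105,-.06,.135])
print(w1)
delta(RV,w0,o);delta(RV,w1,o);delta(RV,w2,o)
E
```

```text
t 18.7 p [0.5491, 0.2925, 0.1222] q [0.527, 0.593, 1.438, -0.465, 1.649, 0.893] f [0.2, 0.0, -1.0] gap 42.2 x [-0.178, -0.621, -0.764] y [0.963, -0.271, -0.004]
[[0.0, 1.0, -0.04], [0.0, -0.04, -1.0], [-1.0, 0.0, -0.0]]
[0.65535595 0.12959302 0.235     ]
t [-0.0627, 0.0131, 0.1161] r [-2.11, 6.67, 0.81] rows>= 4.9
t [-0.0039, 0.146, 0.171] r [-2.11, 6.67, 0.81] rows>= 4.9
t [0.0724, 0.1464, 0.1064] r [-2.11, 6.67, 0.81] rows>= 4.9
```

Call:
move_arm(commands=[{"tx": -0.063, "ty": 0.013, "tz": 0.116, "rx": -2.11, "ry": 6.67, "rz": 0.81}, {"tx": -0.063, "ty": 0.013, "tz": 0.116, "rx": -2.11, "ry": 6.67, "rz": 0.81}, {"tx": -0.063, "ty": 0.013, "tz": 0.116, "rx": -2.11, "ry": 6.67, "rz": 0.81}, {"tx": -0.063, "ty": 0.013, "tz": 0.116, "rx": -2.11, "ry": 6.67, "rz": 0.81}, {"tx": -0.063, "ty": 0.013, "tz": 0.116, "rx": -2.11, "ry": 6.67, "rz": 0.81}, {"tx": -0.063, "ty": 0.013, "tz": 0.116, "rx": -2.11, "ry": 6.67, "rz": 0.81}, {"tx": -0.004, "ty": 0.146, "tz": 0.171, "rx": -2.11, "ry": 6.67, "rz": 0.81}, {"tx": -0.004, "ty": 0.146, "tz": 0.171, "rx": -2.11, "ry": 6.67, "rz": 0.81}, {"tx": -0.004, "ty": 0.146, "tz": 0.171, "rx": -2.11, "ry": 6.67, "rz": 0.81}, {"tx": -0.004, "ty": 0.146, "tz": 0.171, "rx": -2.11, "ry": 6.67, "rz": 0.81}, {"tx": -0.004, "ty": 0.146, "tz": 0.171, "rx": -2.11, "ry": 6.67, "rz": 0.81}, {"tx": -0.004, "ty": 0.146, "tz": 0.171, "rx": -2.11, "ry": 6.67, "rz": 0.81}], grip=0.0)

```text
time_s: 19.9
tcp_pos: [0.6555, 0.1317, 0.2361]
ee_rot: [0.489, 0.511, 0.49, -0.509]
ft_force: [-0.9, 0.8, 0.4]
finger_gap: -0.001
```

```bash
python3 - <<'E'
from plan import *
from rig import imaging
wrist("19"); o=obs()
w2=Cs([.105,-.06,.135]); delta(RV,w2,o)
s=imaging.camera("side")["frame"][:,:,::-1]
q=proj("side",o["tcp_pos"])[0]; q2=proj("side",o["tcp_pos"]+[0,0,.03])[0]; print(q,q2)
cv2.imwrite("pics/s19.png",cv2.resize(s[100:320,200:440],None,fx=2.7,fy=2.7,interpolation=cv2.INTER_CUBIC))
E
```

```text
t 19.9 p [0.6555, 0.1317, 0.2361] q [0.046, 0.249, 1.56, 0.002, 1.332, 0.087] f [-0.9, 0.8, 0.4] gap -0.1 x [0.001, 0.002, -1.0] y [0.999, -0.042, 0.001]
t [0.1018, -0.0002, 0.0028] r [0.02, -0.02, -0.02] rows>= 2.0
[266.05122768 184.71929765] [265.07311149 175.664548  ]
```

View pics/w19.png

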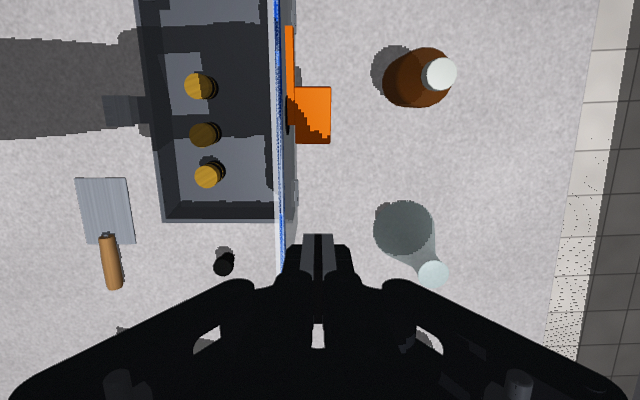

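View pics/s19.png

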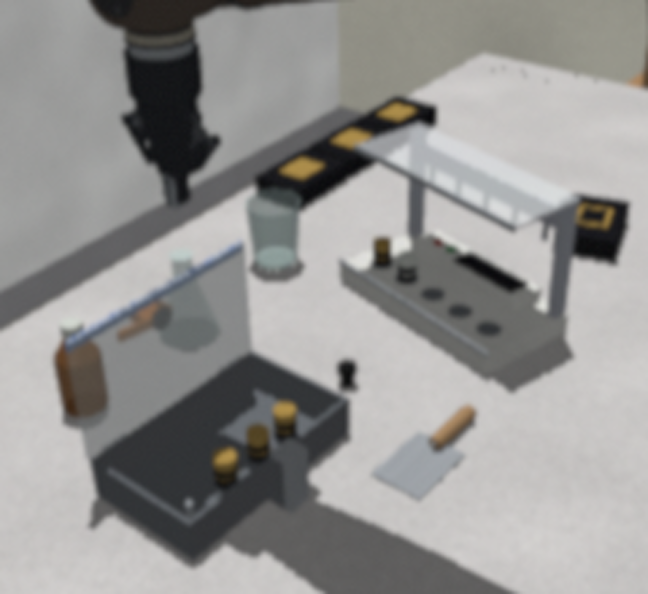

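Call:
move_arm(commands=[{"tx": 0.05, "ty": 0, "tz": 0.002, "rx": 0, "ry": 0, "rz": 0}, {"tx": 0.1, "ty": 0, "tz": 0.002, "rx": 0, "ry": 0, "rz": 0}, {"tx": 0.101, "ty": 0, "tz": 0.002, "rx": 0, "ry": 0, "rz": 0}, {"tx": 0.101, "ty": 0, "tz": 0.002, "rx": 0, "ry": 0, "rz": 0}])

```text
time_s: 20.4
tcp_pos: [0.6561, 0.1301, 0.1368]
ee_rot: [0.49, 0.511, 0.49, -0.509]
ft_force: [1.2, -0.2, 1.9]
finger_gap: 0.003
```

Call:
move_arm(commands=[{"tx": -0.003, "ty": -0.012, "tz": 0, "rx": 0, "ry": 0, "rz": 0}, {"tx": -0.005, "ty": -0.022, "tz": 0, "rx": 0, "ry": 0, "rz": 0}, {"tx": -0.003, "ty": -0.04, "tz": 0, "rx": 0, "ry": 0, "rz": 0}, {"tx": 0.002, "ty": -0.055, "tz": 0, "rx": 0, "ry": 0, "rz": 0}, {"tx": 0.008, "ty": -0.07, "tz": 0, "rx": 0, "ry": 0, "rz": 0}, {"tx": 0.017, "ty": -0.084, "tz": 0, "rx": 0, "ry": 0, "rz": 0}, {"tx": 0.026, "ty": -0.096, "tz": 0, "rx": 0, "ry": 0, "rz": 0}, {"tx": 0.038, "ty": -0.107, "tz": 0, "rx": 0, "ry": 0, "rz": 0}, {"tx": 0.05, "ty": -0.116, "tz": 0, "rx": 0, "ry": 0, "rz": 0}, {"tx": 0.064, "ty": -0.124, "tz": 0, "rx": 0, "ry": 0, "rz": 0}, {"tx": 0.078, "ty": -0.13, "tz": 0, "rx": 0, "ry": 0, "rz": 0}, {"tx": 0.078, "ty": -0.13, "tz": 0, "rx": 0, "ry": 0, "rz": 0}])

```text
time_s: 21.6
tcp_pos: [0.5245, 0.1346, 0.0553]
ee_rot: [0.489, 0.511, 0.49, -0.51]
ft_force: [-0.3, 0.5, -0.0]
finger_gap: -0.003
```

```bash
python3 - <<'E'
from plan import *
from rig import imaging
wrist("20"); o=obs()
s=imaging.camera("side")["frame"][:,:,::-1]
cv2.imwrite("pics/s20.png",cv2.resize(s[100:320,200:440],None,fx=2.7,fy=2.7,interpolation=cv2.INTER_CUBIC))
E
```

```text
t 21.6 p [0.5245, 0.1346, 0.0553] q [0.063, 0.167, 2.011, 0.003, 0.965, 0.103] f [-0.3, 0.5, -0.0] gap -0.3 x [-0.001, 0.002, -1.0] y [0.999, -0.042, -0.001]
```

View pics/s20.png

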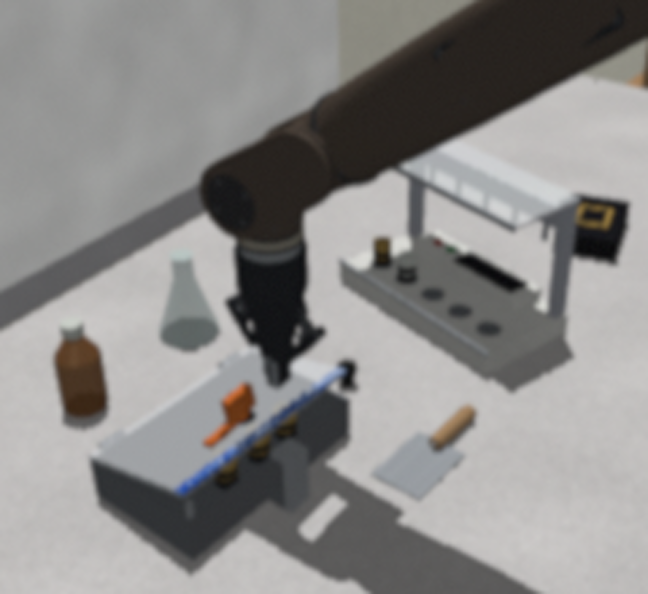

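View pics/w20.png

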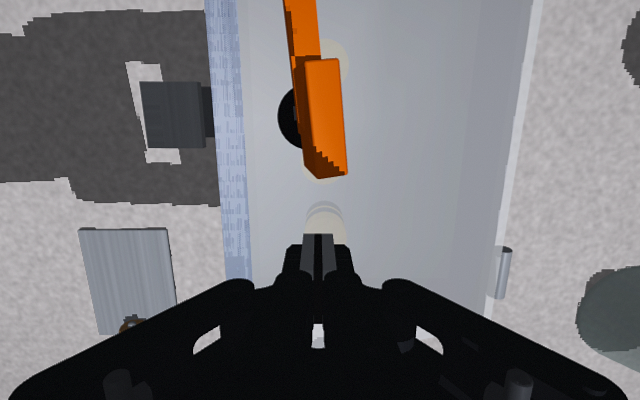

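Call:
move_arm(commands=[{"tx": 0.01, "ty": -0.003, "tz": 0, "rx": 0, "ry": 0, "rz": 0}, {"tx": 0.018, "ty": -0.005, "tz": 0, "rx": 0, "ry": 0, "rz": 0}, {"tx": 0.023, "ty": -0.005, "tz": 0, "rx": 0, "ry": 0, "rz": 0}, {"tx": 0.023, "ty": -0.005, "tz": 0, "rx": 0, "ry": 0, "rz": 0}])

```text
time_s: 22.1
tcp_pos: [0.5219, 0.1349, 0.0345]
ee_rot: [0.489, 0.512, 0.489, -0.509]
ft_force: [-2.0, -0.5, 2.1]
finger_gap: 0.001
```

```bash
python3 - <<'E'
from plan import *
o=st()
delta(RV,Cs([-.032,0,.105]),o)
E
```

```text
t 22.1 p [0.5219, 0.1349, 0.0345] q [0.064, 0.193, 2.026, 0.003, 0.92, 0.104] f [-2.0, -0.5, 2.1] gap 0.1 x [0.003, 0.002, -1.0] y [0.999, -0.042, 0.002]
t [-0.0703, -0.0033, -0.0605] r [0.01, -0.02, -0.02] rows>= 1.9
```

Call:
move_arm(commands=[{"tx": -0.045, "ty": 0, "tz": 0, "rx": 0, "ry": 0, "rz": 0}, {"tx": -0.08, "ty": 0, "tz": 0, "rx": 0, "ry": 0, "rz": 0}, {"tx": -0.08, "ty": -0.003, "tz": -0.03, "rx": 0, "ry": 0, "rz": 0}, {"tx": -0.08, "ty": -0.003, "tz": -0.06, "rx": 0, "ry": 0, "rz": 0}, {"tx": -0.08, "ty": -0.003, "tz": -0.06, "rx": 0, "ry": 0, "rz": 0}, {"tx": -0.08, "ty": -0.003, "tz": -0.06, "rx": 0, "ry": 0, "rz": 0}], grip=0.045)

```text
time_s: 22.7
tcp_pos: [0.5214, 0.195, 0.1149]
ee_rot: [0.49, 0.511, 0.489, -0.508]
ft_force: [-0.4, 0.4, -0.3]
finger_gap: 0.526
```

```bash
python3 - <<'E'
from plan import *
from rig import imaging
wrist("21"); o=obs()
s=imaging.camera("side")["frame"][:,:,::-1]
cv2.imwrite("pics/s21.png",cv2.resize(s[180:320,210:370],None,fx=4,fy=4,interpolation=cv2.INTER_CUBIC))
E
```

```text
t 22.7 p [0.5214, 0.195, 0.1149] q [0.175, 0.114, 1.946, 0.001, 1.078, 0.215] f [-0.4, 0.4, -0.3] gap 44.9 x [0.004, 0.002, -1.0] y [0.999, -0.04, 0.004]
```

View pics/w21.png

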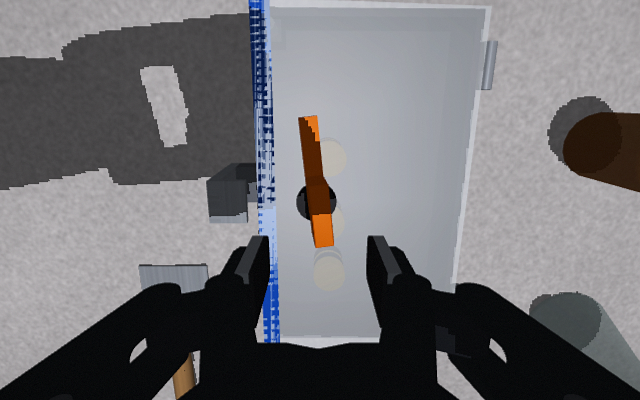

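View pics/s21.png

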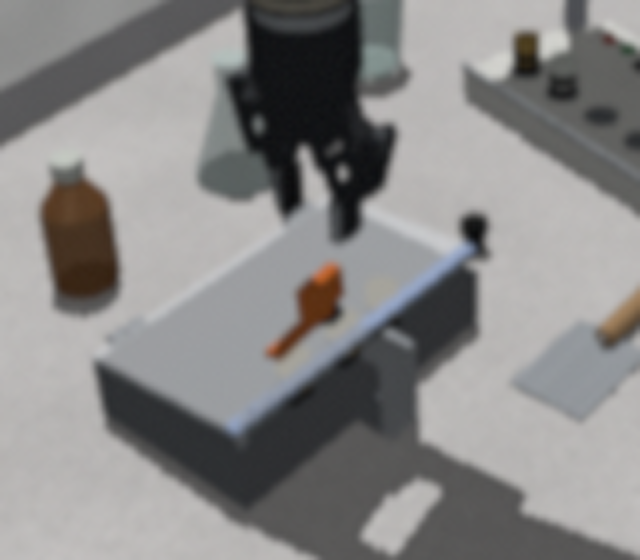

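```bash
python3 - <<'E'
import cv2
im=cv2.imread("pics/w21.png"); cv2.imwrite("pics/w21z.png",cv2.resize(im[100:270,230:400],None,fx=3.5,fy=3.5,interpolation=cv2.INTER_CUBIC))
E
```

```text
(no output)
```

View pics/w21z.png

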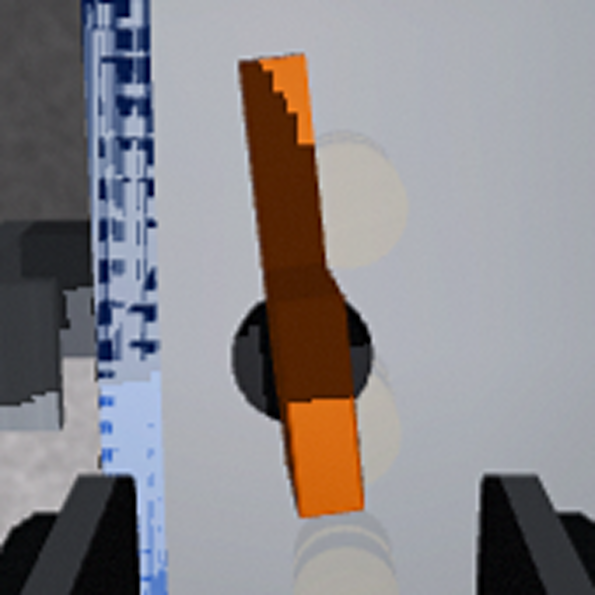

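```bash
cat > lt.py <<'E'
from plan import *
def toC(p): return (p-np.array([pc[0],pc[1],0]))@rz(pc[2])
def an(tag,pts,z):
    Q=[toC(wray(tag,p,z)) for p in pts]; Q=np.array(Q)*1e3
    print(z,Q.round(1).tolist()); d=(Q[0]+Q[3]-Q[1]-Q[2])[:2]/2
    print("ctr",Q.mean(0).round(1),"len",np.linalg.norm(d).round(1),"ang",round(float(np.arctan2(-d[0],d[1])),3),"w",np.linalg.norm(Q[0]-Q[3]).round(1),np.linalg.norm(Q[1]-Q[2]).round(1))
E
python3 - <<'E'
from lt import *
pts=[((x+.5)/3.5-.5+230,(y+.5)/3.5-.5+100) for x,y in ((347,303),(363,508),(300,517),(284,312))]
for z in (.090,.0945,.0988): an("21",pts,z)
print("disc",[toC(wray("21",((302+.5)/3.5-.5+230,(354+.5)/3.5-.5+100),z)).round(4).tolist() for z in (.062,.067)])
print("tongue end",[(toC(wray("21",((x+.5)/3.5-.5+230,(y+.5)/3.5-.5+100),.067))*1e3).round(1).tolist() for x,y in ((240,61),(304,54))])
print("lid edge", [(toC(wray("21",((x+.5)/3.5-.5+230,(y+.5)/3.5-.5+100),.07))*1e3).round(1).tolist() for x,y in ((82,0),(100,400))])
print("keeper?", [(toC(wray("21",((x+.5)/3.5-.5+230,(y+.5)/3.5-.5+100),.07))*1e3).round(1).tolist() for x,y in ((62,430),(92,222))])
E
```

```text
0.09 [[-25.1, 17.6, 90.0], [-21.8, -21.5, 90.0], [-33.4, -23.3, 90.0], [-36.2, 15.9, 90.0]]
ctr [-29.1  -2.8  90. ] len 39.3 ang 0.079 w 11.2 11.8
0.0945 [[-25.3, 18.7, 94.5], [-22.0, -19.4, 94.5], [-33.4, -21.2, 94.5], [-36.2, 17.1, 94.5]]
ctr [-29.2  -1.2  94.5] len 38.4 ang 0.079 w 10.9 11.5
0.0988 [[-25.5, 19.8, 98.8], [-22.3, -17.5, 98.8], [-33.4, -19.2, 98.8], [-36.1, 18.2, 98.8]]
ctr [-29.3   0.3  98.8] len 37.5 ang 0.079 w 10.7 11.3
disc [[-0.0331, -0.0002, 0.062], [-0.0331, 0.0013, 0.067]]
tongue end [[-44.6, 58.1, 67.0], [-32.7, 59.3, 67.0]]
lid edge [[-72.8, 68.9, 70.0], [-73.1, -7.3, 70.0]]
keeper? [[-80.9, -13.6, 70.0], [-72.9, 28.4, 70.0]]
```

```bash
python3 - <<'E'
from plan import *
o=st(); RL=Rot.from_rotvec([0,0,.09])*RV
delta(RL,Cs([-.030,0,.043]),o)
E
```

```text
t 22.8 p [0.5214, 0.1942, 0.1148] q [0.173, 0.114, 1.946, 0.002, 1.078, 0.215] f [0.1, -0.0, 1.0] gap 45.1 x [0.004, 0.002, -1.0] y [0.999, -0.042, 0.004]
t [0.0718, 0.0013, -0.001] r [-0.86, -0.02, -0.03] rows>= 1.4
```

Call:
move_arm(commands=[{"tx": 0.02, "ty": 0.001, "tz": -0.001, "rx": -0.86, "ry": 0, "rz": 0}, {"tx": 0.045, "ty": 0.001, "tz": -0.001, "rx": -0.86, "ry": 0, "rz": 0}, {"tx": 0.065, "ty": 0.001, "tz": -0.001, "rx": -0.86, "ry": 0, "rz": 0}, {"tx": 0.072, "ty": 0.001, "tz": -0.001, "rx": -0.86, "ry": 0, "rz": 0}, {"tx": 0.072, "ty": 0.001, "tz": -0.001, "rx": -0.86, "ry": 0, "rz": 0}, {"tx": 0.072, "ty": 0.001, "tz": -0.001, "rx": -0.86, "ry": 0, "rz": 0}])

```text
time_s: 23.4
tcp_pos: [0.5238, 0.1957, 0.0441]
ee_rot: [0.513, 0.49, 0.511, -0.486]
ft_force: [0.4, 0.5, 0.3]
finger_gap: 0.524
```

```bash
python3 - <<'E'
from plan import *
from rig import imaging
wrist("22"); o=obs()
s=imaging.camera("side")["frame"][:,:,::-1]
cv2.imwrite("pics/s22.png",cv2.resize(s[180:320,210:370],None,fx=4,fy=4,interpolation=cv2.INTER_CUBIC))
im=cv2.imread("pics/w22.png"); cv2.imwrite("pics/w22z.png",cv2.resize(im[100:350,200:440],None,fx=2.4,fy=2.4,interpolation=cv2.INTER_CUBIC))
E
```

```text
t 23.4 p [0.5238, 0.1957, 0.0441] q [0.175, 0.216, 1.977, 0.002, 0.943, 0.126] f [0.4, 0.5, 0.3] gap 44.7 x [0.006, 0.003, -1.0] y [0.999, 0.048, 0.006]
```

View pics/w22z.png

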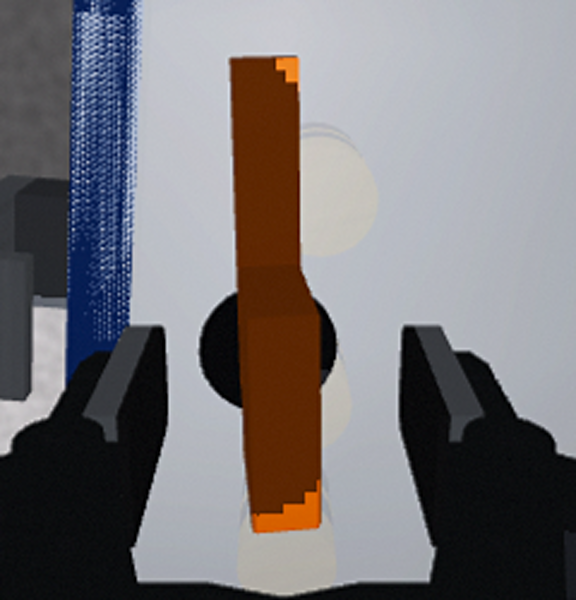

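View pics/s22.png

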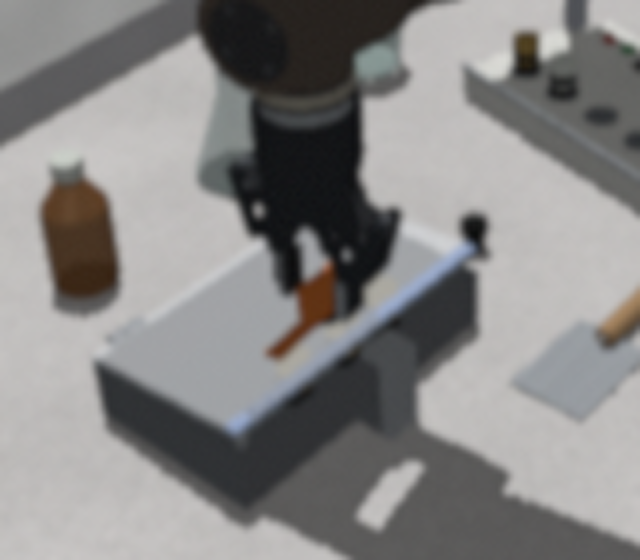

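```bash
python3 - <<'E'
from lt import *
pts=[((x+.5)/2.4-.5+200,(y+.5)/2.4-.5+100) for x,y in ((320,316),(321,527),(252,532),(246,319))]
for z in (.090,.0945,.0988): an("22",pts,z)
print("tcp",(toC(obs()["tcp_pos"])*1e3).round(1))
E
```

```text
0.09 [[-25.2, 17.6, 90.0], [-20.8, -24.0, 90.0], [-33.4, -26.1, 90.0], [-37.7, 15.9, 90.0]]
ctr [-29.3  -4.1  90. ] len 42.1 ang 0.105 w 12.7 12.8
0.0945 [[-25.6, 19.4, 94.5], [-21.3, -20.7, 94.5], [-33.5, -22.8, 94.5], [-37.7, 17.8, 94.5]]
ctr [-29.5  -1.6  94.5] len 40.6 ang 0.105 w 12.2 12.4
0.0988 [[-26.0, 21.1, 98.8], [-21.9, -17.6, 98.8], [-33.6, -19.6, 98.8], [-37.7, 19.6, 98.8]]
ctr [-29.8   0.9  98.8] len 39.1 ang 0.105 w 11.8 11.9
tcp [-28.9   0.7  44.7]
```

Call:
move_arm(commands=[{"tx": 0, "ty": 0, "tz": 0.0005, "rx": 0, "ry": 0, "rz": 0}, {"tx": 0, "ty": 0, "tz": 0.0005, "rx": 0, "ry": 0, "rz": 0}, {"tx": 0, "ty": 0, "tz": 0.0005, "rx": 0, "ry": 0, "rz": 0}, {"tx": 0, "ty": 0, "tz": 0.0005, "rx": 0, "ry": 0, "rz": 0}, {"tx": 0, "ty": 0, "tz": 0.0005, "rx": 0, "ry": 0, "rz": 0}], grip=0.0, squeeze=60)

```text
time_s: 24.0
tcp_pos: [0.5219, 0.1955, 0.0424]
ee_rot: [0.512, 0.489, 0.512, -0.487]
ft_force: [0.1, 1.5, -3.8]
finger_gap: 0.136
```

```bash
python3 - <<'E'
from plan import *
o=st(); print(o["wrist_torque"].round(2))
E
```

```text
t 24.0 p [0.5219, 0.1955, 0.0424] q [0.175, 0.217, 1.979, 0.003, 0.943, 0.126] f [0.1, 1.5, -3.8] gap 11.6 x [0.002, 0.002, -1.0] y [0.999, 0.048, 0.002]
[0.15 0.72 0.06]
```

Call:
move_arm(commands=[{"tx": 0.004, "ty": -0.001, "tz": 0, "rx": 0, "ry": 0, "rz": 0}, {"tx": 0.008, "ty": -0.002, "tz": 0, "rx": 0, "ry": 0, "rz": 0}, {"tx": 0.012, "ty": -0.003, "tz": 0, "rx": 0, "ry": 0, "rz": 0}, {"tx": 0.014, "ty": -0.0035, "tz": 0, "rx": 0, "ry": 0, "rz": 0}, {"tx": 0.014, "ty": -0.0035, "tz": 0, "rx": 0, "ry": 0, "rz": 0}])

```text
time_s: 24.5
tcp_pos: [0.52, 0.1955, 0.0329]
ee_rot: [0.513, 0.489, 0.512, -0.486]
ft_force: [-12.2, -1.1, 18.7]
finger_gap: 0.126
```

```bash
python3 - <<'E'
from plan import *
from rig import imaging
wrist("23"); o=obs(); print(o["wrist_torque"].round(2))
s=imaging.camera("side")["frame"][:,:,::-1]
a=cv2.resize(s[220:310,220:350],None,fx=6,fy=6,interpolation=cv2.INTER_CUBIC); cv2.imwrite("pics/s23.png",a)
E
```

```text
t 24.5 p [0.52, 0.1955, 0.0329] q [0.177, 0.227, 1.988, 0.001, 0.922, 0.127] f [-12.2, -1.1, 18.7] gap 10.8 x [0.004, 0.002, -1.0] y [0.999, 0.049, 0.004]
[-0.45  1.89  0.03]
```

View pics/s23.png

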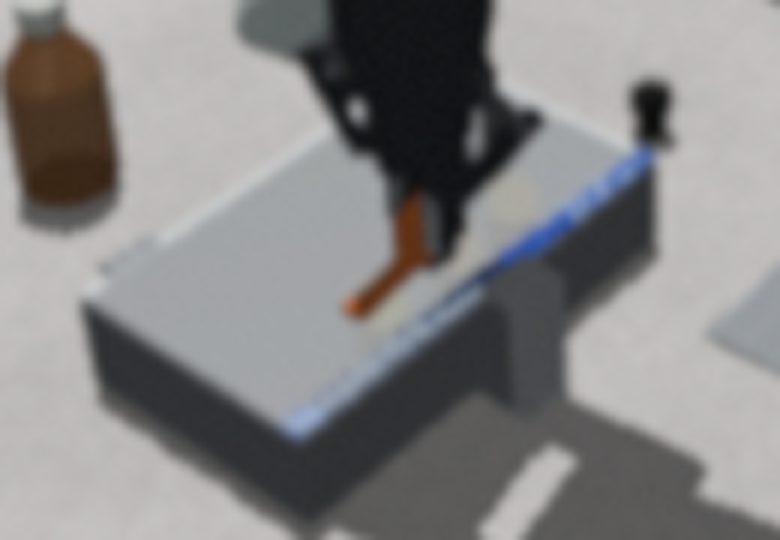

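View pics/w23.png

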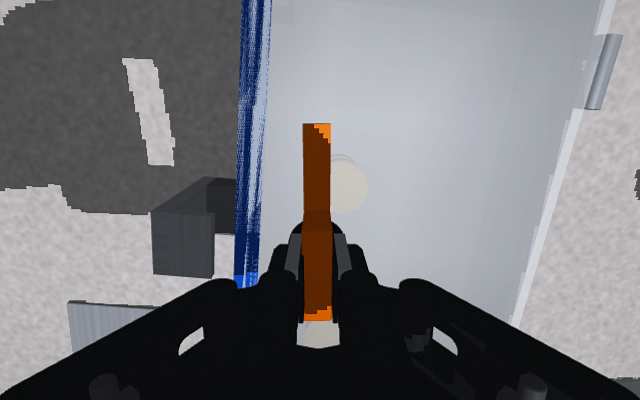

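Call:
move_arm(commands=[{"tx": 0.001, "ty": -0.0015, "tz": 0, "rx": 0, "ry": 0, "rz": 0}, {"tx": 0.002, "ty": -0.0025, "tz": 0, "rx": 0, "ry": 0, "rz": 0}, {"tx": 0.002, "ty": -0.0025, "tz": 0, "rx": 0, "ry": 0, "rz": 0}])

```text
time_s: 24.9
tcp_pos: [0.5201, 0.1955, 0.0329]
ee_rot: [0.514, 0.49, 0.51, -0.484]
ft_force: [-9.1, -1.9, 22.6]
finger_gap: 0.126
```

```bash
python3 - <<'E'
from plan import *
from rig import imaging
wrist("24"); o=obs(); print(o["wrist_torque"].round(2))
s=imaging.camera("side")["frame"][:,:,::-1].copy()
for th,col in ((0,(0,255,0)),(.05,(0,0,255))):
    pcs=pc.copy()
    P=[caseT(pc,lidpts(np.array(p)*1e-3,th))[0] for p in ((-150,125,6),(-150,-125,6),(-150,-125,0),(-150,125,0))]
    print(th,proj("side",np.array(P)).round(1).tolist())
a=cv2.resize(s[220:310,220:350],None,fx=6,fy=6,interpolation=cv2.INTER_CUBIC); cv2.imwrite("pics/s24.png",a)
E
```

```text
t 24.9 p [0.5201, 0.1955, 0.0329] q [0.177, 0.225, 1.992, 0.0, 0.915, 0.127] f [-9.1, -1.9, 22.6] gap 10.8 x [0.01, 0.002, -1.0] y [0.999, 0.049, 0.01]
[-0.59  1.6  -0.01]
0 [[269.7, 292.5], [329.0, 245.7], [329.0, 247.3], [269.9, 294.1]]
0.05 [[269.3, 290.3], [328.8, 243.7], [328.9, 245.3], [269.6, 292.0]]
```

View pics/s24.png

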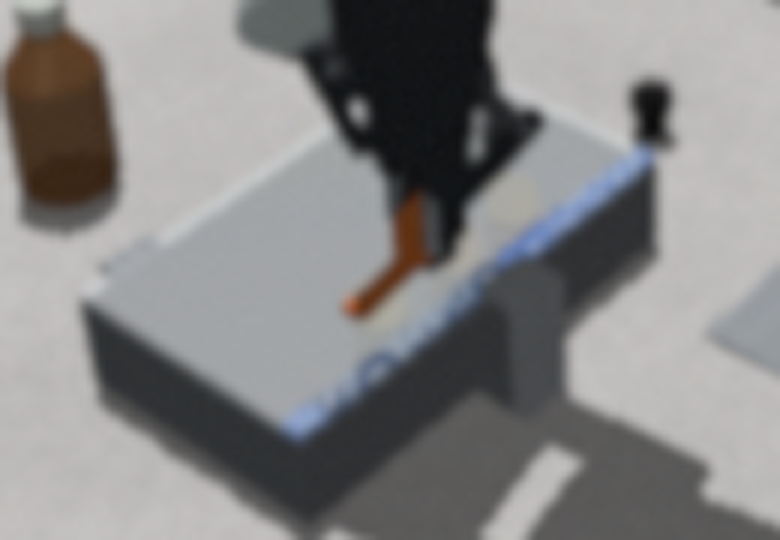

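Call:
move_arm(commands=[{"tx": 0, "ty": 0, "tz": 0, "rx": -1.2, "ry": 0, "rz": 0}, {"tx": 0, "ty": 0, "tz": 0, "rx": -2.4, "ry": 0, "rz": 0}, {"tx": 0, "ty": 0, "tz": 0, "rx": -3.6, "ry": 0, "rz": 0}, {"tx": 0, "ty": 0, "tz": 0, "rx": -4.8, "ry": 0, "rz": 0}, {"tx": 0, "ty": 0, "tz": 0, "rx": -6.0, "ry": 0, "rz": 0}, {"tx": 0, "ty": 0, "tz": 0, "rx": -6.0, "ry": 0, "rz": 0}])

```text
time_s: 25.6
tcp_pos: [0.5207, 0.1959, 0.0329]
ee_rot: [0.641, 0.308, 0.635, -0.302]
ft_force: [-7.8, -0.6, 21.9]
finger_gap: 0.124
```

```bash
python3 - <<'E'
from plan import *
wrist("25"); o=obs(); print(o["wrist_torque"].round(2))
E
```

```text
t 25.6 p [0.5207, 0.1959, 0.0329] q [0.177, 0.225, 1.991, 0.001, 0.914, -0.504] f [-7.8, -0.6, 21.9] gap 10.6 x [0.012, 0.003, -1.0] y [0.778, 0.628, 0.011]
[-0.22  1.32  0.02]
```

View pics/w25.png

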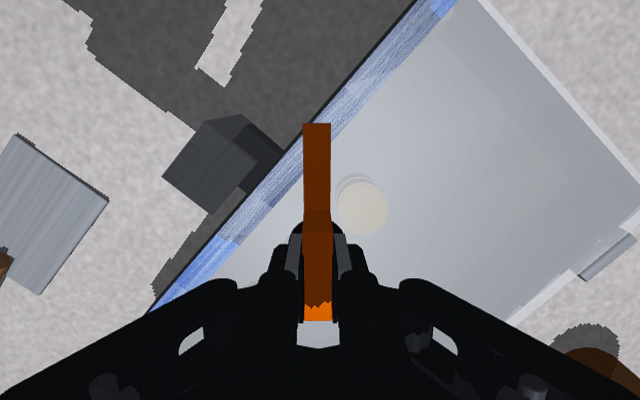

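Call:
move_arm(commands=[{"tx": 0, "ty": 0, "tz": 0, "rx": -1.2, "ry": 0, "rz": 0}, {"tx": 0, "ty": 0, "tz": 0, "rx": -2.4, "ry": 0, "rz": 0}, {"tx": 0, "ty": 0, "tz": 0, "rx": -3.6, "ry": 0, "rz": 0}, {"tx": 0, "ty": 0, "tz": 0, "rx": -4.8, "ry": 0, "rz": 0}, {"tx": 0, "ty": 0, "tz": 0, "rx": -6.0, "ry": 0, "rz": 0}, {"tx": 0, "ty": 0, "tz": 0, "rx": -7.2, "ry": 0, "rz": 0}, {"tx": 0, "ty": 0, "tz": 0, "rx": -7.8, "ry": 0, "rz": 0}, {"tx": 0, "ty": 0, "tz": 0, "rx": -7.8, "ry": 0, "rz": 0}])

```text
time_s: 26.45
tcp_pos: [0.521, 0.1968, 0.0329]
ee_rot: [0.711, 0.029, 0.702, -0.025]
ft_force: [-7.4, 0.9, 19.1]
finger_gap: 0.127
```

```bash
python3 - <<'E'
from plan import *
wrist("26"); o=obs(); print(o["wrist_torque"].round(2)); y=Rq(o["ee_rot"]).apply([0,1,0]); print(np.arctan2(y[1],y[0])-pc[2])
E
```

```text
t 26.45 p [0.521, 0.1968, 0.0329] q [0.177, 0.225, 1.991, 0.004, 0.912, -1.319] f [-7.4, 0.9, 19.1] gap 10.9 x [0.012, 0.005, -1.0] y [0.076, 0.997, 0.006]
[0.3  1.27 0.06]
1.5359768037638264
```

View pics/w26.png

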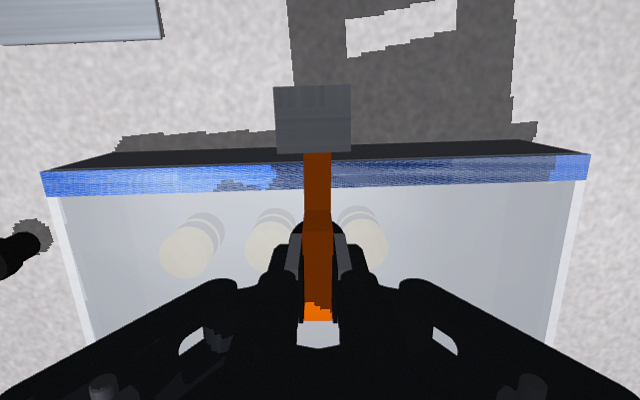

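Call:
move_arm(commands=[{"tx": -0.002, "ty": 0, "tz": 0, "rx": 0, "ry": 0, "rz": 0}, {"tx": -0.003, "ty": 0, "tz": 0, "rx": 0, "ry": 0, "rz": 0}])

```text
time_s: 26.7
tcp_pos: [0.521, 0.1967, 0.0336]
ee_rot: [0.712, 0.03, 0.702, -0.025]
ft_force: [0.8, 4.4, 3.8]
finger_gap: 0.129
```

Call:
move_arm(commands=[{"tx": 0, "ty": 0, "tz": 0, "rx": 0, "ry": 0, "rz": 0}, {"tx": 0, "ty": 0, "tz": 0, "rx": 0, "ry": 0, "rz": 0}, {"tx": 0, "ty": 0, "tz": 0, "rx": 0, "ry": 0, "rz": 0}, {"tx": 0, "ty": 0, "tz": 0, "rx": 0, "ry": 0, "rz": 0}, {"tx": -0.02, "ty": 0, "tz": 0, "rx": 0, "ry": 0, "rz": 0}, {"tx": -0.06, "ty": 0, "tz": 0, "rx": 0, "ry": 0, "rz": 0}, {"tx": -0.1, "ty": 0, "tz": 0, "rx": 0, "ry": 0, "rz": 0}, {"tx": -0.14, "ty": 0, "tz": 0, "rx": 0, "ry": 0, "rz": 0}, {"tx": -0.14, "ty": 0, "tz": 0, "rx": 0, "ry": 0, "rz": 0}, {"tx": -0.14, "ty": 0, "tz": 0, "rx": 0, "ry": 0, "rz": 0}], grip=0.045)

```text
time_s: 27.7
tcp_pos: [0.5172, 0.1949, 0.1714]
ee_rot: [0.709, 0.029, 0.704, -0.026]
ft_force: [-0.4, 0.4, -0.1]
finger_gap: 0.524
```

```bash
python3 - <<'E'
from plan import *
from rig import imaging
wrist("27")
s=imaging.camera("side")["frame"][:,:,::-1].copy()
a=cv2.resize(s[170:310,220:420],None,fx=4,fy=4,interpolation=cv2.INTER_CUBIC); cv2.imwrite("pics/s27.png",a)
E
```

```text
t 27.7 p [0.5172, 0.1949, 0.1714] q [0.176, 0.04, 1.913, 0.002, 1.18, -1.318] f [-0.4, 0.4, -0.1] gap 44.8 x [0.007, 0.003, -1.0] y [0.077, 0.997, 0.003]
```

View pics/s27.png

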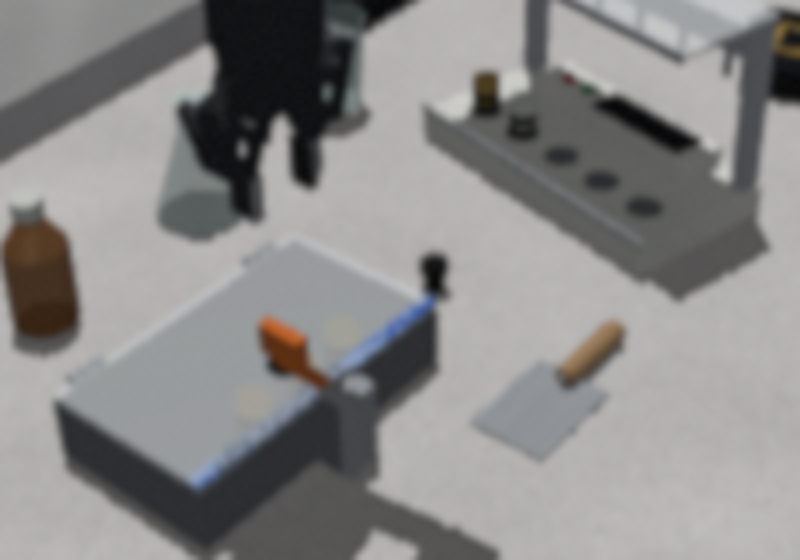

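View pics/w27.png

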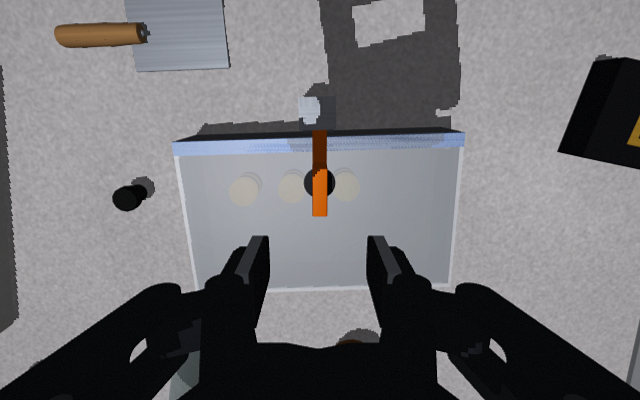

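```bash
python3 - <<'E'
import cv2,numpy as np
im=cv2.imread("pics/w27.png"); cv2.imwrite("pics/w27z.png",cv2.resize(im[80:230,160:480],None,fx=2.5,fy=2.5,interpolation=cv2.INTER_CUBIC))
E
```

```text
(no output)
```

View pics/w27z.png

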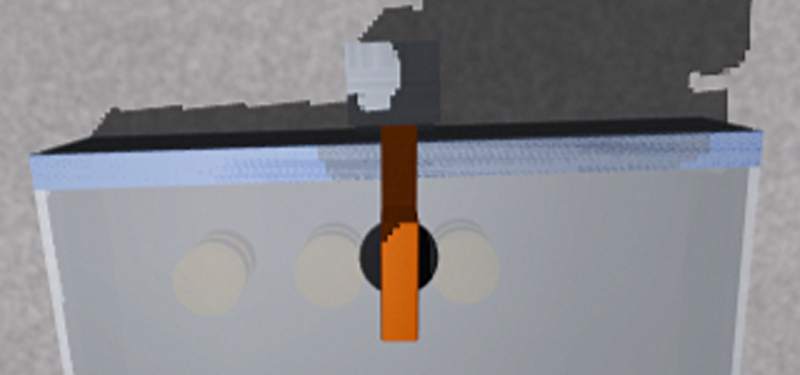

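The orange tongue disappears under the keeper at about (398,125) in the zoomed view. The lid is shut, with the three pods visible under it. I'm handing the job in.

```bash
python3 - <<'E'
from rig import bot
print(bot.job_done())
E
```

```text
the job is handed in; nothing more can be done
None
```

The job is handed in at about 27.7 s of the 72 s allowed; the rig gave no verdict.

**What I did**
- **Pods:** I took the three gold-capped pods nearest the robot (y = -104, -52 and 0 mm in the row) with the tool tilted 40°. I stood them on the case floor with the lid still open. The far gold-capped pod and the white reject stayed where they were.
- **Lid:** I swung it shut from behind and gripped the latch bar. I pressed down with about 20 N until the height stopped changing and the side camera's picture matched a shut lid.
- **Latch:** It was at about 0.09 rad when I pressed the lid home, and I turned it anticlockwise. I then let go and lifted clear.

**Last checks**
- The tool's jaw direction was at about 1.54 rad relative to the case when I let go, and the latch was still in line with the case in the pictures after that.
- The tongue disappears under the keeper.
- The lid's front corner stayed at the shut position after release.
- Three pod tops show through the lid, and the remaining gold pod and the reject are in place.
- The contact force read about 0 N.

**What disagreed**
- **Finger length:** The real fingertips end about 30 mm short of the reported tool point. My first close only pinched the rim of the first pod's cap, so I reopened, went deeper and grasped it properly. All later heights allowed for this.
- **Case position:** The first estimate from the fixed cameras was off by about 4 mm in x, and I refitted it from the wrist camera before closing the lid.
- **Lid angle:** I judged it from pictures only, to about 0.03 rad.

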